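Warm the clay drawer-knob blanks

ROBOT

A 7-joint arm with a two-finger parallel gripper is mounted at the origin on the work surface. World frame = base frame: x ahead of the robot, y to its left, z up, the work surface at z = 0. Lengths are in m, angles in degrees, forces in N, time in s.
With the tool pointing down it reaches from about 0.425 to 0.875 m from the base axis. Payload 4.7 kg.
Tool frame: the origin (TCP) lies at the very end of the fingers, on their centre line; the grasp point (between the pads) lies 19 mm behind it; z points along the fingers, y is the direction in which the jaws open and shut (so a half turn about z gives the same grasp; the last joint's range is limited). The gripper opens to 87 mm and grips with 3 to 60 N. Pads are 19 mm wide; open, the fingers measure 117 mm over their backs; the gripper's body (75 mm by 190 mm) begins 51 mm behind the grasp point.
Start: joints at [-72.703, 18.392, -4.016, 83.108, 1.295, 78.541, -3.26], TCP at [0.185, 0.623, 0.223] pointing down, gripper open.
Joint ranges: [-163.93, 163.93], [-17.29, 119.83], [-79.2, 71.16], [3.27, 140.29], [-89.18, 269.18], [5.43, 117.66], [-154.24, 154.24]. Speed limits (degrees/s): [147.25, 147.25, 180, 180, 180, 180, 180].

INTERFACE

Orientations are given as [roll, pitch, yaw] about the fixed x, y, z axes, in that order (R = Rz(yaw) Ry(pitch) Rx(roll)).
In Python, from cell import monitor, imaging, ticket, spot_in, pinpoint gives the robot as it stands.
- The arm moves only by the tool servo_tool, never from a script. Its argument "targets" is a list of rows, each a list of 5 numbers: the opening in per cent of the stroke, from 0 (shut) to 100 (fully open), then the shift along the tool's x, y, z in m, then the turn about the tool's z in rad. In form: [[grip, dx, dy, dz, turn], ...]. A call has 1 to 5 rows; each row is the pose to reach, as a shift and turn from the pose commanded when the call began, along the tool's axes at that moment; what a row does not reach only later rows make up. A row lasts 1/8 s, in which the tool goes at most 62.5 mm and 10.7 degrees, less where a joint would pass 70% of its speed; a pose out of reach is approached as far as the arm can. A call with a gripper value outside its range is refused whole. The fingers move at their own pace and stop on an object; "grip_force" is the grip in N (left out, the last holds). Time passes only in rows, so rows that repeat a pose let the fingers close. It gives the time, the measured TCP pose, the force and the opening at its end, in the units of the state.
- monitor.get_obs(): the state, without advancing time (a new reading comes with each control period).
- imaging.read_camera(name): name is "scene" or "top"; returns a dict with "frame" (400x640x3 uint8, blue, green, red), "depth" (400x640 float32, m along the optical axis (not along the pixel's ray), 0 where there is no reading), "K" (3x3 intrinsics, pixels), "k1" (the pictures are not rectified: a ray, as slopes to the right and down, at radius r is drawn at 1 + k1 r^2 times it, then the intrinsics apply), "world_from_camera" (4x4, takes a point from camera to world coordinates). Camera axes: x right, y down, z forward; pixel columns grow to the right and rows downward; lengths in m; the calibration is good to about 2 mm. A picture is of the moment at which its call begins.
- ticket.sign_off(): hands the job in, once; it reports no verdict.
Trained networks look in the newest picture that a camera, given by its name, has taken for a name from the list of things; names that differ only in an ending like _2 or _b are one class to them, and where a whole thing is asked for, a point or a joint stands for the part that bears it (a point fixed in the world has none). Each returns a list of dicts, best first, with "confidence" (0 to 1); they miss things now and then, are a little off and sometimes report something else, mostly with a low value. They report only what shows in the picture. A call takes as long as a camera call. They do not tell look-alikes from the thing itself.
- spot_in(camera, label): "at" ([column, row] in pixels, amid what is visible of it).
- pinpoint(camera, label): "at" ([column, row] in pixels: a listed point, or the origin of a listed thing).
The state is a dict: "time_s": time; "qpos": joint angles; "joint_velocities": joint speeds; "effort": joint torques, N m; "tool_pos": TCP position; "tool_rot": TCP orientation; "force": force on the tool from outside, world axes, zero at the start; "wrist_torque": the same for the moment, N m; "grip_width": finger opening in m.
Only numpy, scipy, OpenCV 4.12 (cv2) and the standard library are available. Lean on these libraries where they do the work, as an engineer would, in place of code of your own. Each camera call takes 0.05 s, during which the arm holds its last target.

TASK

Lay every round clay blank flat on the warming plate, turn the thermostat dial to the bold mark 6 and let go of it, then pull the sprung timer slide out to the bold mark 40, hold it there for about two seconds and let it run back home. Then turn the dial back to 0 and, only after that, move all the blanks onto the white tile floor of the cooling tray, lying flat; leave everything else on the table alone.

Things in the scene. Friction and masses are not known exactly. Their poses are not given: they have to be found in the camera images.
- warmer: Grey warming-plate unit, fixed, 180 x 285 mm, mid-table. Origin under the middle of the unit, at table height; x points to its back (away from the robot), y to its left, z up. The plate's centre is at y = +50 mm, the dial's axis at y = -90 mm.
- plate (a point): Centre of the top face of the dark square steel heating plate, 45 mm above the table. The plate is 160 x 160 mm inside a 6 mm wide rim that stands 5 mm proud of it. x and y along its sides, z up (the warmer's axes).
- dial (a joint): Angle of the thermostat dial: 0 at mark 0 (a printed dot, also its stop), growing clockwise seen from above, 0.3 rad per mark, to 3.0 rad at mark 10. Mark 6, the long bold line among the short ticks, is 1.8 rad. Friction about 0.04 N m; it stays where it is left.
- dial_grip (a point): On the dial's vertical axis, half-way up its grip bar, 67 mm above the table. A black disc, 50 mm diameter, carries an upright bar to pinch: 12 mm thick (along this point's x), 46 mm long (along y), 53 to 79 mm above the table. y turns with the dial and points to the end with the white line; at angle 0 it is parallel to the warmer's y.
- timer: Fixed pull timer, left or right of the warmer (the cooling tray is on the other side). Aluminium base 215 x 90 x 16 mm; a grey housing 44 mm tall stands at its far (+x) end, 45 mm from the tab's centre when home. Origin at table height, 20 mm in -x from the home tab's centre.
- timer_slide (a joint): Pull of the timer's sprung slide: 0 home, growing as it is pulled out, 0.060 m at its end stop. Scale ticks every 0.010 m; the long bold tick, mark 40, is at 0.040 m. The spring pulls home with 4 N at 0 and 8 N at 0.040, so it runs back by itself when let go.
- timer_tab (a point): Middle of the black upright tab on the slide, 43 mm above the table: 12 mm thick along x, 34 mm wide along y, from 24 to 58 mm above the table; a foot 26 mm long in x lies below it. Axes are the timer's; pulling out moves it along -x, roughly towards the robot.
- tray_floor (a point): Centre of the white tile floor of the fixed cooling tray, 10 mm above the table; the floor is 160 x 160 mm inside a 6 mm wide wooden rim that stands 5 mm above it. x and y along its sides, z up.
- blank0_center (a point): Centre of clay blank 0: a plain terracotta cylinder, 38 mm diameter, 20 mm tall, flat top and bottom (either may be up), about 45 g, z along its axis. Starts flat on the table in front of the warmer. May be absent.
- blank1_center (a point): Centre of clay blank 1: a plain terracotta cylinder, 38 mm diameter, 20 mm tall, flat top and bottom (either may be up), about 45 g, z along its axis. Starts flat on the table in front of the warmer. May be absent.
- blank2_center (a point): Centre of clay blank 2: a plain terracotta cylinder, 38 mm diameter, 20 mm tall, flat top and bottom (either may be up), about 45 g, z along its axis. Starts flat on the table in front of the warmer. May be absent.
- blank3_center (a point): Centre of clay blank 3: a plain terracotta cylinder, 38 mm diameter, 20 mm tall, flat top and bottom (either may be up), about 45 g, z along its axis. Starts flat on the table in front of the warmer. May be absent.
- spool: Bystander, to be left alone: empty wooden thread spool, 40 mm wide, 50 mm tall, standing. Origin at its underside.
There are look-alikes about, which are no part of the job. What is shaped like the part that bears blank2_center but black or yellow is not meant. Leave any purple look-alike of the part that bears blank3_center alone.

How it is judged (in metres and radians):
On the way, in this order (a step that is already met when the one before it is completed fails the run):
1. all blanks present lie flat on the warming plate, released (x of blank0_center in the frame of plate between -0.064 and 0.064 m and y of blank0_center in the frame of plate between -0.064 and 0.064 m and z of blank0_center in the frame of plate between 0.006 and 0.014 m and angle between the z axis of each of blank0_center, blank1_center, blank2_center, blank3_center and the z axis of plate, either way round below 0.12 rad and contact force between each of blank0, blank1, blank2, blank3 and the fingers below 0.2 N and linear speed of each of blank0, blank1, blank2, blank3 below 0.03 m/s and x of blank1_center in the frame of plate between -0.064 and 0.064 m and y of blank1_center in the frame of plate between -0.064 and 0.064 m and z of blank1_center in the frame of plate between 0.006 and 0.014 m and x of blank2_center in the frame of plate between -0.064 and 0.064 m and y of blank2_center in the frame of plate between -0.064 and 0.064 m and z of blank2_center in the frame of plate between 0.006 and 0.014 m and x of blank3_center in the frame of plate between -0.064 and 0.064 m and y of blank3_center in the frame of plate between -0.064 and 0.064 m and z of blank3_center in the frame of plate between 0.006 and 0.014 m), for 0.3 s.
2. dial at mark 6 and released, blanks on the plate (all of step 1 and value of joint dial between 1.68 and 1.92 rad and contact force between dial and the fingers below 0.3 N), for 0.4 s.
3. timer slide held at mark 40 (within 4 mm) for 1 s, dial at 6, blanks on the plate (all of step 1 and value of joint timer_slide between 0.036 and 0.044 m and value of joint dial between 1.68 and 1.92 rad), for 1 s.
4. timer slide has run back home, dial still at 6 (value of joint timer_slide below 0.004 m and value of joint dial between 1.68 and 1.92 rad), for 0.2 s.
5. dial back at 0 and released, blanks still on the plate (all of step 1 and value of joint dial below 0.1 rad and contact force between dial and the fingers below 0.3 N and value of joint timer_slide below 0.004 m), for 0.3 s.
At the end, for the whole second after the job is handed in: every blank present lies flat on the white tile floor inside the tray's rim, released and at rest; dial within 0.10 rad of 0; timer slide home within 4 mm. On the way the dial must be within 0.12 rad of mark 6 and the slide within 4 mm of mark 40 for 1 s (x of blank0_center in the frame of tray_floor between -0.064 and 0.064 m and y of blank0_center in the frame of tray_floor between -0.064 and 0.064 m and z of blank0_center in the frame of tray_floor between 0.006 and 0.014 m and angle between the z axis of each of blank0_center, blank1_center, blank2_center, blank3_center and the z axis of tray_floor, either way round below 0.12 rad and contact force between each of blank0, blank1, blank2, blank3 and the fingers below 0.2 N and linear speed of each of blank0, blank1, blank2, blank3 below 0.03 m/s and x of blank1_center in the frame of tray_floor between -0.064 and 0.064 m and y of blank1_center in the frame of tray_floor between -0.064 and 0.064 m and z of blank1_center in the frame of tray_floor between 0.006 and 0.014 m and x of blank2_center in the frame of tray_floor between -0.064 and 0.064 m and y of blank2_center in the frame of tray_floor between -0.064 and 0.064 m and z of blank2_center in the frame of tray_floor between 0.006 and 0.014 m and x of blank3_center in the frame of tray_floor between -0.064 and 0.064 m and y of blank3_center in the frame of tray_floor between -0.064 and 0.064 m and z of blank3_center in the frame of tray_floor between 0.006 and 0.014 m and value of joint dial below 0.1 rad and contact force between dial and the fingers below 0.3 N and value of joint timer_slide below 0.004 m); the robot touches nothing.
It fails at once if a bystander is moved more than 4 cm (distance of spool from where it was at the start of the episode above 0.04 m).
It fails at once if a blank is off the table (height (world z) of any of blank0_center, blank1_center, blank2_center, blank3_center below -0.05 m).
Of blank0, blank1, blank2, blank3 only 3 to 4 are there at a start; the rules pass over those that are not, and their reading is None.
At some moment in a run one of blank0, blank1, blank2, blank3 may be knocked a few centimetres aside while the robot is not near it.
Once in a run the grip may slacken for a moment while it holds something.
It also fails if it takes over 210 s, if anything falls off the work surface, if the arm or the gripper's body presses on something with over 40 N, if the wrist force passes 120 N, or if a joint passes its speed limit or range.

## Working session

There is one attempt and no reset: what is moved stays moved. The work goes in short steps, Python scripts to look and compute and a tool call to move; the robot and the scene stay as the last step left them, time stands still between calls to the robot, and variables do not carry over. Pictures are saved under pics/ and viewed, and the job is handed in when it is done.

Besides the shell and the picture viewer there is one more tool, called after "Emit:" by a JSON object that holds its "name" and its "arguments", one argument or row to a line. servo_tool: Moves the arm, as the interface text tells. Its arguments: {"type":"object","properties":{"targets":{"type":"array","items":{"type":"array","items":{"type":"number"}}},"grip_force":{"type":"number"}},"required":["targets"]}

```bash
ls; mkdir -p pics; cat > h.py <<'E'
import numpy as np, cv2
from cell import monitor, imaging, ticket, spot_in, pinpoint
def ray(c,px):
    K=c["K"]; d=np.array([(px[0]-K[0,2])/K[0,0],(px[1]-K[1,2])/K[1,1]]); s=d.copy()
    for _ in range(20): s=d/(1+c["k1"]*(s@s))
    return np.array([s[0],s[1],1.])
def at_z(c,px,z):
    T=np.array(c["world_from_camera"]); r=T[:3,:3]@ray(c,px); o=T[:3,3]
    return o+r*(z-o[2])/r[2]
def dep(c,px):
    T=np.array(c["world_from_camera"]); u,v=int(round(px[0])),int(round(px[1]))
    p=c["depth"][max(0,v-1):v+2,max(0,u-1):u+2]; p=p[p>0]
    if len(p)==0: return None
    return (T@np.r_[ray(c,px)*np.median(p),1])[:3]
E
python3 - <<'E'
from h import *
s=monitor.get_obs(); print(s)
for n in("scene","top"):
    c=imaging.read_camera(n); cv2.imwrite(f"pics/{n}0.png",c["frame"]); print(n,c["K"],c["k1"],np.round(c["world_from_camera"],3))
    for l in ["warmer","plate","dial_grip","timer","timer_tab","tray_floor","blank0_center","spool"]:
        z={"warmer":0,"plate":.045,"dial_grip":.067,"timer":0,"timer_tab":.043,"tray_floor":.01,"blank0_center":.01,"spool":0}[l]
        for d in pinpoint(n,l): print(l,round(d["confidence"],2),np.round(d["at"],1),np.round(at_z(c,d["at"],z),3), np.round(dep(c,d["at"]),3) if dep(c,d["at"]) is not None else None)
E
```

```text
pics
{'time_s': 0.0, 'qpos': array([-72.70325997,  18.43978025,  -4.01710913,  83.1759758 ,
         1.29813569,  78.53857436,  -3.25884275]), 'joint_velocities': array([-0.06452217,  0.01432961,  0.05007057,  0.01310781, -0.03842531,
        0.01665818,  0.02450266]), 'effort': array([ 1.53140440e-04, -4.91287100e+01, -4.03871946e-01, -3.12535608e+01,
       -6.39124797e-02,  4.33156290e-02,  1.65786582e-04]), 'tool_pos': array([0.18438406, 0.62272733, 0.22144415]), 'tool_rot': array([-1.79891093e+02,  8.24928534e-03,  1.63516322e+02]), 'force': array([-0.4552019 , -0.00965038,  0.82461854]), 'wrist_torque': array([-0.03473074, -0.07626585, -0.0069716 ]), 'grip_width': 0.0872410574618103}
scene [[489.08797849   0.         320.37264348]
 [  0.         489.08797849 194.22534   ]
 [  0.           0.           1.        ]] -0.12240685448613549 [[-0.4    0.563 -0.723  1.389]
 [ 0.917  0.236 -0.323  0.374]
 [-0.011 -0.792 -0.611  0.791]
 [ 0.     0.     0.     1.   ]]
warmer 0.59 [314.3 237.7] [0.613 0.01  0.   ] [0.656 0.03  0.044]
plate 0.6 [332.6 227.3] [0.608 0.055 0.045] [0.606 0.054
[... 848 characters left out ...]
19]
plate 0.71 [290.8 179.7] [0.613 0.052 0.045] [0.613 0.052 0.043]
dial_grip 0.87 [351.4 181.9] [ 0.609 -0.086  0.067] [ 0.607 -0.086  0.078]
timer 0.77 [180.1 238.2] [0.472 0.314 0.   ] [0.472 0.31  0.016]
timer 0.27 [218.6 138.7] [0.715 0.231 0.   ] [0.705 0.222 0.05 ]
timer_tab 0.77 [174.5 225.4] [0.501 0.317 0.043] [0.501 0.313 0.058]
timer_tab 0.57 [333.6 240.7] [ 0.476 -0.05   0.043] [ 0.476 -0.051  0.019]
tray_floor 0.6 [453.3 217.1] [ 0.538 -0.333  0.01 ] [ 0.538 -0.334  0.008]
blank0_center 0.8 [366.7 250.3] [ 0.456 -0.129  0.01 ] [ 0.456 -0.128  0.021]
spool 0.72 [171.4 225.7] [0.502 0.337 0.   ] [0.5   0.32  0.058]
spool 0.61 [218.1 140.7] [0.71  0.232 0.   ] [0.7   0.223 0.049]
```

View pics/top0.png

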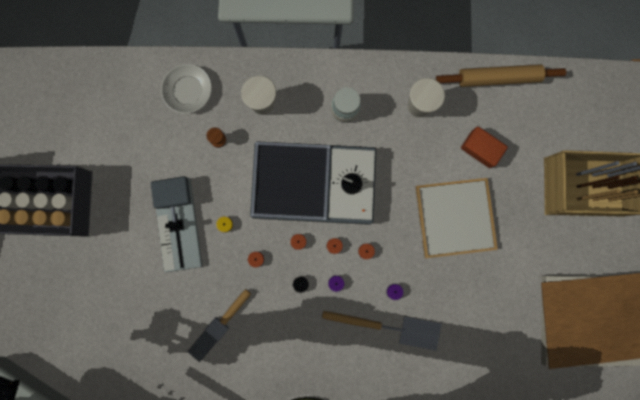

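View pics/scene0.png

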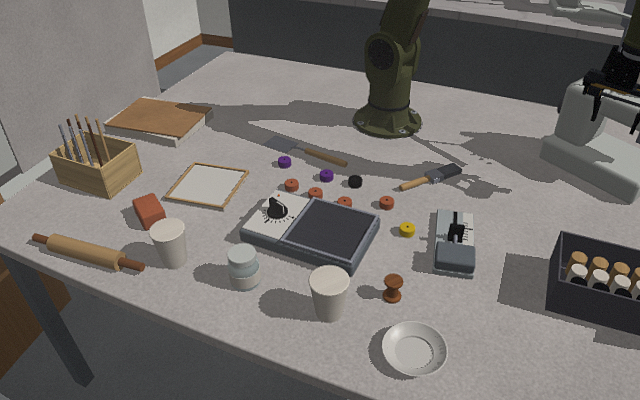

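The top view shows four terracotta blanks at about (256,259), (298,242), (335,246) and (367,251). The look-alikes are yellow at (224,224), black at (301,285) and purple at (336,283) and (395,292). The warmer is at (313,182), the tray at (457,217), the timer at (177,225) and the spool at (216,137). Next I'll measure them precisely.

```bash
cat >> h.py <<'E'
def cloud(c):
    D=c["depth"];H,W=D.shape;K=c["K"]
    u,v=np.meshgrid(np.arange(W),np.arange(H)); d=np.stack([(u-K[0,2])/K[0,0],(v-K[1,2])/K[1,1]],-1); s=d.copy()
    for _ in range(15): s=d/(1+c["k1"]*(s**2).sum(-1,keepdims=True))
    P=np.concatenate([s,np.ones((H,W,1))],-1)*D[...,None]
    T=np.array(c["world_from_camera"]); return P@T[:3,:3].T+T[:3,3]
def blanks(c,P=None,cam="top"):
    if P is None: P=cloud(c)
    hsv=cv2.cvtColor(c["frame"],cv2.COLOR_BGR2HSV)
    m=((hsv[...,0]<14)|(hsv[...,0]>172))&(hsv[...,1]>110)&(hsv[...,2]>40)
    m&=(P[...,2]>-.05)&(P[...,2]<.2)
    n,l,st,ce=cv2.connectedComponentsWithStats(m.astype(np.uint8))
    out=[]
    for i in range(1,n):
        if st[i,4]>25:
            q=P[l==i]; zt=np.percentile(q[:,2],80); q=q[q[:,2]>zt-.006]
            out.append((ce[i].round(1),st[i,4],q.mean(0).round(4),round(float(zt),4),((q.max(0)-q.min(0))[:2]).round(3), at_z(c,ce[i],zt).round(4)))
    return out
def rect(P,m):
    q=P[m][:,:2].astype(np.float32); return cv2.minAreaRect(q)
E
python3 - <<'E'
from h import *
for n in("top","scene"):
    c=imaging.read_camera(n);P=cloud(c); print(n)
    for b in blanks(c,P): print(*b)
    X,Y,Z=P[...,0],P[...,1],P[...,2]
    m=(Z>.038)&(Z<.056)&(abs(X-.61)<.13)&(abs(Y)<.18); 
    m=cv2.morphologyEx(m.astype(np.uint8),cv2.MORPH_OPEN,np.ones((3,3)))>0
    print("warmer",rect(P,m),m.sum())
    k=m&(Y>.02)&(Y<.08)&(abs(X-.61)<.05);print("plate z",np.median(Z[k]))
    m=(Z>.008)&(Z<.03)&(abs(X-.48)<.14)&(abs(Y-.31)<.09)
    m=(Z>.010)&(Z<.024)&(abs(X-.49)<.16)&(abs(Y-.32)<.08); m=cv2.morphologyEx(m.astype(np.uint8),cv2.MORPH_OPEN,np.ones((3,3)))>0
    print("timer base",rect(P,m),m.sum())
    m=(Z>.036)&(Z<.05)&(abs(X-.54)<.1)&(abs(Y-.33)<.08);m=cv2.morphologyEx(m.astype(np.uint8),cv2.MORPH_OPEN,np.ones((3,3)))>0; print("housing",rect(P,m))
    m=(Z>.050)&(Z<.07)&(abs(X-.54)<.1)&(abs(Y-.33)<.08); print("tab",P[m].mean(0),rect(P,m) if m.any() else 0,m.sum())
    m=(Z>.066)&(Z<.1)&(abs(X-.61)<.05)&(abs(Y+.088)<.04); print("bar",P[m].mean(0),rect(P,m))
    hsv=cv2.cvtColor(c["frame"],cv2.COLOR_BGR2HSV)
    m=(abs(X-.54)<.13)&(abs(Y+.335)<.13)&(Z>.004)&(Z<.02);m=cv2.morphologyEx(m.astype(np.uint8),cv2.MORPH_OPEN,np.ones((3,3)))>0
    print("tray",rect(P,m),m.sum())
c=imaging.read_camera("top"); cv2.imwrite("pics/t1.png",cv2.resize(c["frame"][120:310,140:500],None,fx=2.2,fy=2.2,interpolation=cv2.INTER_CUBIC))
E
```

```text
top
[555.6  72.3] 124 [ 0.8961 -0.5843  0.0303] 0.0321 [0.016 0.049] [ 0.8945 -0.5821  0.0321]
[449.   78.5] 154 [ 0.8699 -0.3189  0.0303] 0.0321 [0.022 0.058] [ 0.8684 -0.3185  0.0321]
[484.1 147. ] 1069 [ 0.7052 -0.4007  0.0441] 0.0456 [0.089 0.102] [ 0.7016 -0.3967  0.0456]
[215.9 136.9] 255 [0.7123 0.232  0.0501] 0.0513 [0.036 0.035] [0.7084 0.228  0.0513]
[298.1 241.3] 185 [0.4724 0.032  0.02  ] 0.0219 [0.033 0.033] [0.4725 0.0317 0.0219]
[334.4 245.4] 186 [ 0.4649 -0.0525  0.0202] 0.022 [0.031 0.035] [ 0.4651 -0.0528  0.022 ]
[366.4 250.9] 193 [ 0.4544 -0.1278  0.0196] 0.0214 [0.033 0.035] [ 0.4543 -0.1276  0.0214]
[255.5 258.9] 192 [0.4291 0.1297 0.02  ] 0.0216 [0.033 0.035] [0.4291 0.1294 0.0216]
warmer ((0.6099374294281006, 0.00024159252643585205), (0.28358951210975647, 0.17847536504268646), 88.65248107910156) 8962
plate z 0.04473774144253806
timer base ((0.4766365885734558, 0.3159900903701782), (0.15542860329151154, 0.09085182845592499), 10.603060722351074) 2139
housing ((0.5789226293563843, 0.333482563495636), (0.06594963371753693, 0.08905813843011856), 10.114665031433105)
[... 1319 characters left out ...]
.96564483642578) 5991
plate z 0.04406715196515765
timer base ((0.5079776644706726, 0.3194256126880646), (0.21956519782543182, 0.08997616916894913), 9.754948616027832) 1118
housing ((0.5597479343414307, 0.3298951983451843), (0.11212936788797379, 0.08604058623313904), 9.418292999267578)
tab [0.50632713 0.31978416 0.05626678] ((0.5067754983901978, 0.3204859495162964), (0.01622890681028366, 0.03280333802103996), 17.56813621520996) 79
bar [ 0.61374828 -0.0845347   0.07486349] ((0.6116011142730713, -0.08600367605686188), (0.0469663068652153, 0.014792815782129765), 66.09378051757812)
tray ((0.5409068465232849, -0.3405458927154541), (0.17785240709781647, 0.17659302055835724), 8.010865211486816) 2568
```

View pics/t1.png

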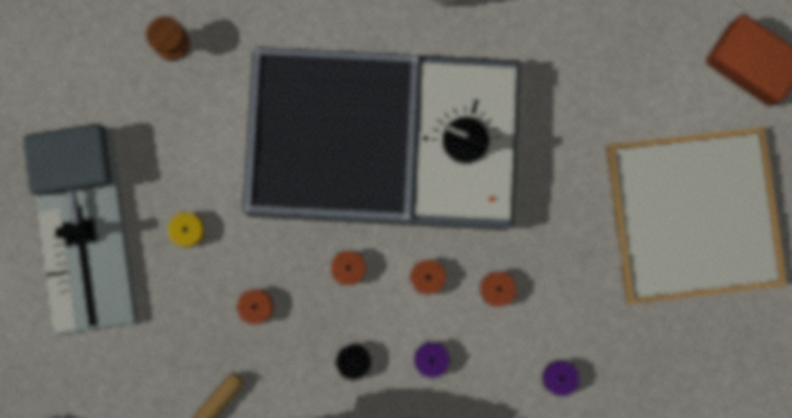

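Emit:
{"name": "servo_tool", "arguments": {
  "targets": [
    [55,-0.04,-0.03,0,0.18],
    [55,-0.08,-0.06,0,0.36],
    [55,-0.12,-0.09,0,0.54],
    [55,-0.16,-0.12,0,0.72],
    [55,-0.2,-0.15,0,0.9]
  ],
  "grip_force": 20
}}

```text
time_s: 1.68
tool_pos: [0.3346, 0.4213, 0.2229]
tool_rot: [180.0, -0.0, 111.6]
force: [1.0, 0.1, 0.2]
grip_width: 0.0503
```

Emit:
{"name": "servo_tool", "arguments": {
  "targets": [
    [55,-0.06,-0.004,0,0.13],
    [55,-0.12,-0.008,0,0.26],
    [55,-0.18,-0.012,0,0.383],
    [55,-0.24,-0.016,0.04,0.383],
    [55,-0.306,-0.02,0.08,0.383]
  ]
}}

```text
time_s: 2.3
tool_pos: [0.4237, 0.1498, 0.1552]
tool_rot: [179.9, -0.1, 90.0]
force: [0.4, 0.5, -0.4]
grip_width: 0.0477
```

```bash
python3 -c "
from h import *
s=monitor.get_obs();print(s['tool_pos'],s['tool_rot'],s['qpos'])
c=imaging.read_camera('top')
for b in blanks(c):
  if b[2][0]<.52: print(*b)"
```

```text
[0.4236526  0.14977939 0.15522633] [ 1.79883545e+02 -1.01918397e-01  9.00037991e+01] [-47.6388705   -4.71823946  23.89105023 116.23645325   2.0100111
  67.94361739 -24.56626187]
[298.  241.4] 185 [0.4725 0.0319 0.0196] 0.0211 [0.033 0.033] [0.4724 0.0318 0.0211]
[334.  245.3] 182 [ 0.4653 -0.052   0.0198] 0.0216 [0.033 0.033] [ 0.4654 -0.0521  0.0216]
[366.1 250.9] 183 [ 0.4543 -0.1267  0.0197] 0.0214 [0.033 0.033] [ 0.4543 -0.1267  0.0214]
[256.  258.9] 182 [0.4286 0.1289 0.0198] 0.0216 [0.033 0.031] [0.4291 0.1282 0.0216]
```

Emit:
{"name": "servo_tool", "arguments": {
  "targets": [
    [55,0,0,0,0],
    [55,0,0,0.05,0],
    [55,0,0,0.1,0],
    [55,0,0,0.1,0]
  ]
}}

```text
time_s: 2.85
tool_pos: [0.4201, 0.1514, 0.0532]
tool_rot: [-179.7, 0.2, 90.1]
force: [-0.8, -0.6, 0.3]
grip_width: 0.0477
```

Emit:
{"name": "servo_tool", "arguments": {
  "targets": [
    [55,-0.022,0.0095,0,0],
    [55,-0.022,0.0095,0,0],
    [55,-0.022,0.0095,0,0]
  ]
}}

```text
time_s: 3.22
tool_pos: [0.4333, 0.1308, 0.057]
tool_rot: [179.9, -0.1, 90.1]
force: [-0.9, 0.3, 0.9]
grip_width: 0.048
```

Emit:
{"name": "servo_tool", "arguments": {
  "targets": [
    [55,-0.002,-0.002,0.025,0],
    [55,-0.002,-0.002,0.052,0],
    [55,-0.002,-0.002,0.052,0]
  ]
}}

```text
time_s: 3.6
tool_pos: [0.4289, 0.1277, 0.0026]
tool_rot: [-179.8, 0.1, 90.1]
force: [-0.3, -0.4, -0.0]
grip_width: 0.0475
```

```bash
python3 -c "
from h import *
for i in range(4):
  c=imaging.read_camera('top');s=monitor.get_obs();print(s['tool_pos'],s['tool_rot'])
cv2.imwrite('pics/a1.png',cv2.resize(c['frame'][180:330,150:390],None,fx=3,fy=3))"
```

```text
[0.43005562 0.12790146 0.00362416] [-1.79956389e+02  1.16311110e-02  9.00619904e+01]
[0.43086744 0.12807682 0.00427241] [ 1.79954088e+02 -3.66172575e-02  9.00517542e+01]
[0.43131839 0.1281231  0.00458385] [ 1.79901659e+02 -6.26896992e-02  9.00437668e+01]
[0.43148458 0.12805087 0.00468446] [ 1.79879299e+02 -7.99853580e-02  9.00263854e+01]
```

View pics/a1.png

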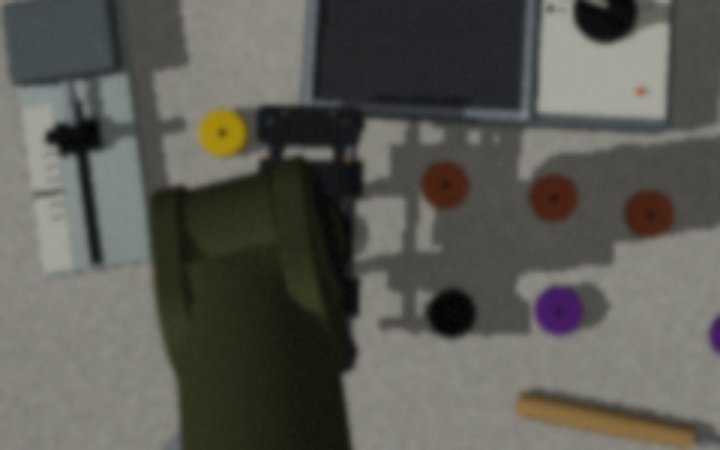

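The arm covers the blank, as expected. I'll close the gripper.

Emit:
{"name": "servo_tool", "arguments": {
  "targets": [
    [20,0,0,0,0],
    [20,0,0,0,0],
    [20,0,0,0,0],
    [20,0,0,-0.05,0],
    [20,0,0,-0.1,0]
  ],
  "grip_force": 25
}}

```text
time_s: 4.42
tool_pos: [0.4299, 0.1267, 0.104]
tool_rot: [-179.9, 0.1, 90.0]
force: [1.0, 0.5, -0.7]
grip_width: 0.0377
```

Emit:
{"name": "servo_tool", "arguments": {
  "targets": [
    [20,-0.011,0.05,-0.01,0],
    [20,-0.022,0.1,-0.01,0],
    [20,-0.033,0.16,-0.01,0],
    [20,-0.043,0.215,-0.01,0],
    [20,-0.043,0.215,-0.01,0]
  ]
}}

```text
time_s: 5.05
tool_pos: [0.6479, 0.0819, 0.111]
tool_rot: [-180.0, 0.3, 89.9]
force: [-0.7, -0.2, -1.2]
grip_width: 0.0371
```

Emit:
{"name": "servo_tool", "arguments": {
  "targets": [
    [20,0,0,0,0],
    [20,0,0,0.02,0],
    [20,0,0,0.03,0]
  ]
}}

```text
time_s: 5.42
tool_pos: [0.6435, 0.085, 0.0818]
tool_rot: [-179.9, -0.0, 90.1]
force: [-0.3, 0.3, -1.2]
grip_width: 0.0378
```

Emit:
{"name": "servo_tool", "arguments": {
  "targets": [
    [20,0,0,0.015,0],
    [20,0,0,0.028,0],
    [20,0,0,0.034,0],
    [20,0,0,0.034,0]
  ]
}}

```text
time_s: 5.92
tool_pos: [0.6456, 0.0842, 0.0493]
tool_rot: [180.0, -0.0, 90.0]
force: [-0.6, 0.6, -0.7]
grip_width: 0.0376
```

Emit:
{"name": "servo_tool", "arguments": {
  "targets": [
    [52,0,0,0,0],
    [52,0,0,0,0],
    [52,0,0,0,0],
    [52,0,0,-0.03,0],
    [52,0,0,-0.06,0]
  ]
}}

```text
time_s: 6.55
tool_pos: [0.6452, 0.0841, 0.1097]
tool_rot: [-180.0, 0.0, 90.0]
force: [0.2, 0.2, -0.2]
grip_width: 0.0449
```

```bash
cat > look.py <<'E'
import sys
from h import *
s=monitor.get_obs();print(s['time_s'],s['tool_pos'].round(4),s['tool_rot'].round(2),s['qpos'].round(0))
for n in ('top','scene'):
    c=imaging.read_camera(n)
    print(n)
    for b in blanks(c):
        if b[2][0]<.69: print(*b)
    if len(sys.argv)>1: cv2.imwrite(f'pics/{sys.argv[1]}_{n}.png',c['frame'])
E
python3 look.py b
```

```text
6.55 [0.6452 0.0841 0.1097] [-1.7996e+02  2.0000e-02  9.0000e+01] [-35.  25.  32.  92. -14.  67.   0.]
top
[609.9 179.5] 42 [ 0.6195 -0.6368  0.1751] 0.1737 [0.006 0.006] [ 0.6149 -0.6255  0.1737]
[298.  241.4] 182 [0.4726 0.0319 0.02  ] 0.0216 [0.033 0.033] [0.4724 0.0319 0.0216]
[334.4 245.5] 183 [ 0.4646 -0.053   0.0199] 0.0215 [0.031 0.035] [ 0.465  -0.0528  0.0215]
[366.4 250.9] 193 [ 0.4543 -0.1278  0.0194] 0.0209 [0.033 0.036] [ 0.4543 -0.1274  0.0209]
scene
[ 97.3 152. ] 48 [ 0.6242 -0.6365  0.1258] 0.119 [0.007 0.006] [ 0.6529 -0.5981  0.119 ]
[291.3 184.7] 140 [ 0.4595 -0.1258  0.0183] 0.0195 [0.041 0.039] [ 0.4667 -0.1218  0.0195]
[339.1 238.3] 247 [0.6504 0.0882 0.0636] 0.0648 [0.04  0.037] [0.6572 0.0905 0.0648]
```

Emit:
{"name": "servo_tool", "arguments": {
  "targets": [
    [55,-0.013,-0.05,0,0],
    [55,-0.026,-0.1,0,0],
    [55,-0.042,-0.15,0,0],
    [55,-0.052,-0.172,0,0],
    [55,-0.052,-0.172,0,0]
  ]
}}

```text
time_s: 7.28
tool_pos: [0.4719, 0.0319, 0.1089]
tool_rot: [-180.0, -0.1, 90.0]
force: [0.9, 0.5, -0.2]
grip_width: 0.0477
```

Emit:
{"name": "servo_tool", "arguments": {
  "targets": [
    [55,0,0,0,0],
    [55,0,0,0.04,0],
    [55,0,0,0.06,0],
    [55,0,0,0.06,0]
  ]
}}

```text
time_s: 7.78
tool_pos: [0.473, 0.032, 0.0478]
tool_rot: [-179.8, 0.1, 90.0]
force: [0.8, 0.4, -0.4]
grip_width: 0.0478
```

Emit:
{"name": "servo_tool", "arguments": {
  "targets": [
    [55,0,0,0.03,0],
    [55,0,0,0.046,0],
    [55,0,0,0.046,0],
    [55,0,0,0.046,0]
  ]
}}

```text
time_s: 8.28
tool_pos: [0.4744, 0.0323, 0.0042]
tool_rot: [179.9, -0.0, 90.0]
force: [0.9, -0.2, 0.4]
grip_width: 0.0479
```

Emit:
{"name": "servo_tool", "arguments": {
  "targets": [
    [20,0,0,0,0],
    [20,0,0,0,0],
    [20,0,0,0,0],
    [20,0,0,-0.05,0],
    [20,0,0,-0.11,0]
  ]
}}

```text
time_s: 8.9
tool_pos: [0.4722, 0.0319, 0.1135]
tool_rot: [-179.8, 0.1, 90.0]
force: [0.7, 0.6, -1.0]
grip_width: 0.0374
```

Emit:
{"name": "servo_tool", "arguments": {
  "targets": [
    [20,-0.004,0.05,0,0],
    [20,-0.008,0.1,0,0],
    [20,-0.012,0.15,0,0],
    [20,-0.014,0.172,0,0],
    [20,-0.014,0.172,0.02,0]
  ]
}}

```text
time_s: 9.52
tool_pos: [0.6475, 0.0176, 0.0934]
tool_rot: [179.8, 0.1, 90.0]
force: [-0.1, 0.7, -0.4]
grip_width: 0.0376
```

Emit:
{"name": "servo_tool", "arguments": {
  "targets": [
    [20,0,0,0.015,0],
    [20,0,0,0.03,0],
    [20,0,0,0.038,0],
    [20,0,0,0.044,0],
    [20,0,0,0.044,0]
  ]
}}

```text
time_s: 10.15
tool_pos: [0.6456, 0.0183, 0.0496]
tool_rot: [180.0, -0.0, 90.0]
force: [0.9, 0.1, -0.3]
grip_width: 0.0373
```

Emit:
{"name": "servo_tool", "arguments": {
  "targets": [
    [52,0,0,0,0],
    [52,0,0,0,0],
    [52,0,0,0,0],
    [52,0,0,-0.03,0],
    [52,0,0,-0.06,0]
  ]
}}

```text
time_s: 10.78
tool_pos: [0.6451, 0.0182, 0.1097]
tool_rot: [-180.0, 0.0, 90.0]
force: [0.1, -0.1, 0.2]
grip_width: 0.045
```

```bash
python3 look.py c
```

```text
10.775 [0.6451 0.0182 0.1097] [-1.7996e+02  1.0000e-02  9.0000e+01] [-33.  25.  37.  93. -16.  68.   8.]
top
[334.4 245.5] 185 [ 0.465  -0.053   0.0197] 0.0215 [0.031 0.035] [ 0.465  -0.0529  0.0215]
[366.4 250.9] 194 [ 0.4543 -0.1278  0.0197] 0.0212 [0.033 0.035] [ 0.4542 -0.1274  0.0212]
scene
[ 94.7 143.7] 76 [ 0.6238 -0.6377  0.1672] 0.1586 [0.01  0.006] [ 0.6688 -0.5772  0.1586]
[310.6 230.4] 229 [0.6506 0.0193 0.0635] 0.0645 [0.04  0.037] [0.6573 0.0224 0.0645]
[339.1 238.4] 247 [0.6506 0.0878 0.0636] 0.0645 [0.039 0.037] [0.6571 0.0904 0.0645]
```

Emit:
{"name": "servo_tool", "arguments": {
  "targets": [
    [55,-0.018,-0.05,0,0],
    [55,-0.036,-0.1,0,0],
    [55,-0.054,-0.15,0,0],
    [55,-0.071,-0.18,0,0],
    [55,-0.071,-0.18,0,0]
  ]
}}

```text
time_s: 11.5
tool_pos: [0.4632, -0.0536, 0.1087]
tool_rot: [-179.9, -0.1, 89.9]
force: [0.4, -0.9, 0.3]
grip_width: 0.0477
```

Emit:
{"name": "servo_tool", "arguments": {
  "targets": [
    [55,0,0,0,0],
    [55,0,0,0.04,0],
    [55,0,0,0.08,0],
    [55,0,0,0.106,0],
    [55,0,0,0.106,0]
  ]
}}

```text
time_s: 12.12
tool_pos: [0.4663, -0.0527, 0.0021]
tool_rot: [-179.9, 0.1, 90.1]
force: [-0.5, 0.2, -0.0]
grip_width: 0.0479
```

Emit:
{"name": "servo_tool", "arguments": {
  "targets": [
    [20,0,0,0,0],
    [20,0,0,0,0],
    [20,0,0,0,0],
    [20,0,0,-0.05,0],
    [20,0,0,-0.11,0]
  ]
}}

```text
time_s: 12.75
tool_pos: [0.4643, -0.0529, 0.1138]
tool_rot: [-179.9, 0.1, 90.0]
force: [1.5, 1.4, -0.4]
grip_width: 0.037
```

To slot D (0.579, 0.018): dx +0.071, dy +0.114.

Emit:
{"name": "servo_tool", "arguments": {
  "targets": [
    [20,0.025,0.04,0,0],
    [20,0.05,0.08,0,0],
    [20,0.071,0.114,0,0],
    [20,0.071,0.114,0,0],
    [20,0.071,0.114,0.02,0]
  ]
}}

```text
time_s: 13.38
tool_pos: [0.5802, 0.0176, 0.0938]
tool_rot: [179.9, -0.0, 90.0]
force: [-0.7, -0.7, -1.5]
grip_width: 0.037
```

Emit:
{"name": "servo_tool", "arguments": {
  "targets": [
    [20,0,0,0.015,0],
    [20,0,0,0.03,0],
    [20,0,0,0.038,0],
    [20,0,0,0.044,0],
    [20,0,0,0.044,0]
  ]
}}

```text
time_s: 14.0
tool_pos: [0.5795, 0.0182, 0.0492]
tool_rot: [-180.0, 0.0, 90.0]
force: [0.1, 0.8, -0.0]
grip_width: 0.0373
```

Emit:
{"name": "servo_tool", "arguments": {
  "targets": [
    [52,0,0,0,0],
    [52,0,0,0,0],
    [52,0,0,0,0],
    [52,0,0,-0.03,0],
    [52,0,0,-0.06,0]
  ]
}}

```text
time_s: 14.62
tool_pos: [0.5791, 0.0182, 0.1099]
tool_rot: [-180.0, 0.0, 90.0]
force: [-0.4, -0.2, -0.7]
grip_width: 0.0452
```

```bash
python3 look.py d
```

```text
14.625 [0.5791 0.0182 0.1099] [-1.7996e+02  1.0000e-02  9.0000e+01] [-40.  18.  42. 103. -13.  65.   6.]
top
[366.4 250.9] 194 [ 0.454  -0.1278  0.0197] 0.0216 [0.033 0.036] [ 0.4542 -0.1274  0.0216]
scene
[ 94.8 143.8] 74 [ 0.6234 -0.638   0.1669] 0.1588 [0.009 0.01 ] [ 0.6691 -0.5765  0.1588]
[289.4 186.6] 71 [ 0.4778 -0.1256  0.0265] 0.0186 [0.22  0.146] [ 0.4754 -0.1233  0.0186]
[322.4 213. ] 211 [0.5843 0.0196 0.0635] 0.0645 [0.038 0.037] [0.5919 0.0227 0.0645]
[310.6 230.3] 231 [0.6507 0.0192 0.0635] 0.0646 [0.037 0.036] [0.6572 0.0224 0.0646]
[339.2 238.4] 245 [0.6507 0.088  0.0637] 0.0649 [0.038 0.037] [0.6574 0.0907 0.0649]
```

Emit:
{"name": "servo_tool", "arguments": {
  "targets": [
    [55,-0.04,-0.035,0,0],
    [55,-0.08,-0.07,0,0],
    [55,-0.12,-0.105,0,0],
    [55,-0.1455,-0.1245,0,0],
    [55,-0.1455,-0.1245,0,0]
  ]
}}

```text
time_s: 15.35
tool_pos: [0.4532, -0.129, 0.1088]
tool_rot: [-180.0, -0.1, 89.7]
force: [0.7, 0.8, 0.1]
grip_width: 0.0476
```

Emit:
{"name": "servo_tool", "arguments": {
  "targets": [
    [55,0,0,0,0],
    [55,0,0,0.04,0],
    [55,0,0,0.08,0],
    [55,0,0,0.106,0],
    [55,0,0,0.106,0]
  ]
}}

```text
time_s: 15.98
tool_pos: [0.4554, -0.1264, 0.0021]
tool_rot: [-179.9, 0.1, 90.1]
force: [-0.2, -0.1, -0.2]
grip_width: 0.048
```

Emit:
{"name": "servo_tool", "arguments": {
  "targets": [
    [20,0,0,0,0],
    [20,0,0,0,0],
    [20,0,0,0,0],
    [20,0,0,-0.05,0],
    [20,0,0,-0.11,0]
  ]
}}

```text
time_s: 16.6
tool_pos: [0.4538, -0.1272, 0.1138]
tool_rot: [-179.8, 0.1, 90.0]
force: [1.2, 1.9, 0.5]
grip_width: 0.0376
```

Emit:
{"name": "servo_tool", "arguments": {
  "targets": [
    [20,0.05,0.03,0,0],
    [20,0.1,0.06,0,0],
    [20,0.15,0.09,0,0],
    [20,0.2,0.118,0,0],
    [20,0.2115,0.1245,0,0]
  ]
}}

```text
time_s: 17.23
tool_pos: [0.5804, 0.0896, 0.113]
tool_rot: [180.0, -0.0, 90.4]
force: [-0.3, -0.4, -1.1]
grip_width: 0.0376
```

Emit:
{"name": "servo_tool", "arguments": {
  "targets": [
    [20,0,0,0.02,0],
    [20,0,0,0.04,0],
    [20,0,0,0.058,0],
    [20,0,0,0.064,0],
    [20,0,0,0.064,0]
  ]
}}

```text
time_s: 17.85
tool_pos: [0.5792, 0.0833, 0.0491]
tool_rot: [-180.0, 0.0, 89.9]
force: [0.2, -0.7, -1.8]
grip_width: 0.0375
```

Emit:
{"name": "servo_tool", "arguments": {
  "targets": [
    [52,0,0,0,0],
    [52,0,0,0,0],
    [52,0,0,0,0],
    [52,0,0,-0.03,0],
    [52,0,0,-0.06,0]
  ]
}}

```text
time_s: 18.48
tool_pos: [0.5792, 0.0841, 0.1099]
tool_rot: [-180.0, 0.0, 90.0]
force: [0.5, 0.2, -0.3]
grip_width: 0.0453
```

Emit:
{"name": "servo_tool", "arguments": {
  "targets": [
    [52,-0.05,-0.02,-0.01,0.1],
    [52,-0.1,-0.02,-0.01,0.2],
    [52,-0.15,0,-0.01,0.3],
    [52,-0.171,0.029,-0.01,0.36],
    [52,-0.171,0.029,-0.01,0.36]
  ]
}}

```text
time_s: 19.1
tool_pos: [0.6095, -0.0894, 0.1193]
tool_rot: [179.9, 0.1, 69.2]
force: [0.2, 0.1, -0.4]
grip_width: 0.0453
```

```bash
python3 look.py e; python3 - <<'E'
import cv2
from h import *
c=imaging.read_camera('scene'); cv2.imwrite('pics/e3.png',cv2.resize(c['frame'][150:290,200:440],None,fx=3,fy=3,interpolation=cv2.INTER_CUBIC))
E
```

```text
19.1 [ 0.6095 -0.0894  0.1193] [1.7991e+02 1.2000e-01 6.9180e+01] [-34.  24.  50.  97. -19.  68.   0.]
top
[275.5 164.5] 253 [0.6448 0.0868 0.0648] 0.066 [0.035 0.037] [0.6445 0.0862 0.066 ]
[305.7 165.1] 250 [0.6452 0.0181 0.0647] 0.0662 [0.037 0.034] [0.6448 0.0177 0.0662]
[276.6 193.2] 246 [0.5789 0.0825 0.0648] 0.0664 [0.037 0.034] [0.579  0.0817 0.0664]
[304.9 193.9] 246 [0.5791 0.0178 0.0646] 0.066 [0.037 0.036] [0.5791 0.0179 0.066 ]
scene
[ 94.5 143.4] 70 [ 0.6235 -0.6377  0.1683] 0.1589 [0.005 0.01 ] [ 0.6681 -0.5783  0.1589]
[322.4 213. ] 212 [0.5848 0.0197 0.0637] 0.0647 [0.04  0.036] [0.5922 0.0229 0.0647]
[348.  219.9] 223 [0.5847 0.0835 0.0636] 0.0648 [0.038 0.038] [0.5921 0.0863 0.0648]
[310.7 230.4] 227 [0.6503 0.0192 0.0636] 0.0647 [0.037 0.037] [0.6574 0.0226 0.0647]
[339.2 238.2] 245 [0.6505 0.088  0.0637] 0.0647 [0.04  0.038] [0.6568 0.0905 0.0647]
```

View pics/e3.png

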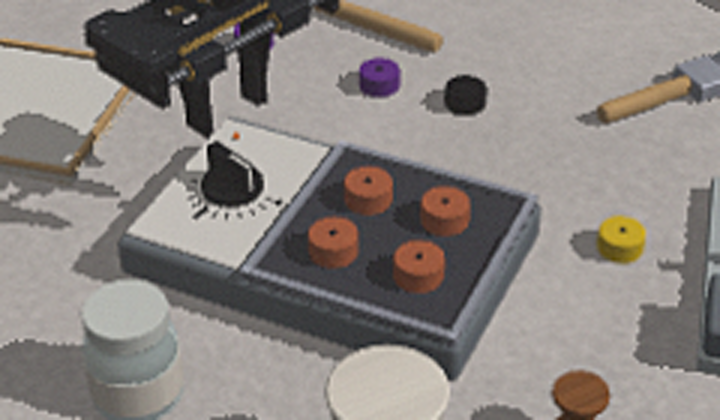

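The view shows all four blanks flat on the plate at (369,190), (445,210), (333,242) and (418,265). The dial bar is under the gripper at (232,170), so I'll descend on it.

Emit:
{"name": "servo_tool", "arguments": {
  "targets": [
    [52,0,0,0.0,0.04],
    [52,0,0,0.03,0.04],
    [52,0,0,0.055,0.04],
    [52,0,0,0.061,0.04],
    [52,0,0,0.061,0.04]
  ]
}}

```text
time_s: 19.88
tool_pos: [0.6084, -0.0863, 0.0587]
tool_rot: [180.0, -0.0, 67.1]
force: [0.2, -0.4, 0.1]
grip_width: 0.0452
```

Emit:
{"name": "servo_tool", "arguments": {
  "targets": [
    [5,0,0,0,0],
    [5,0,0,0,0],
    [5,0,0,0,0],
    [5,0,0,0,0],
    [5,0,0,0,0]
  ],
  "grip_force": 15
}}

```text
time_s: 20.5
tool_pos: [0.6084, -0.0867, 0.0585]
tool_rot: [-180.0, -0.0, 67.1]
force: [-0.1, 0.1, 1.5]
grip_width: 0.0123
```

Emit:
{"name": "servo_tool", "arguments": {
  "targets": [
    [5,0,0,0,0.14],
    [5,0,0,0,0.28],
    [5,0,0,0,0.42],
    [5,0,0,0,0.56],
    [5,0,0,0,0.7]
  ]
}}

```text
time_s: 21.12
tool_pos: [0.6089, -0.0872, 0.0585]
tool_rot: [179.9, -0.0, 26.7]
force: [0.5, -1.5, -0.1]
grip_width: 0.0122
```

Emit:
{"name": "servo_tool", "arguments": {
  "targets": [
    [5,0,0,0,0.15],
    [5,0,0,0,0.3],
    [5,0,0,0,0.45],
    [5,0,0,0,0.6],
    [5,0,0,0,0.72]
  ]
}}

```text
time_s: 21.75
tool_pos: [0.609, -0.0879, 0.0586]
tool_rot: [179.9, -0.1, -14.5]
force: [1.4, -1.5, -1.3]
grip_width: 0.0121
```

Emit:
{"name": "servo_tool", "arguments": {
  "targets": [
    [5,0,0,0,0],
    [5,0,0,0,0]
  ]
}}

```text
time_s: 22.0
tool_pos: [0.6089, -0.0879, 0.0586]
tool_rot: [179.9, -0.1, -14.2]
force: [2.4, -3.7, -2.3]
grip_width: 0.0123
```

Emit:
{"name": "servo_tool", "arguments": {
  "targets": [
    [40,0,0,0,0],
    [40,0,0,0,0],
    [40,0,0,0,0],
    [40,0,0,-0.05,0],
    [40,0,0,-0.11,0]
  ]
}}

```text
time_s: 22.62
tool_pos: [0.6074, -0.086, 0.1683]
tool_rot: [180.0, 0.2, -14.2]
force: [1.5, 1.1, 0.8]
grip_width: 0.0343
```

Emit:
{"name": "servo_tool", "arguments": {
  "targets": [
    [40,0,0.05,-0.03,-0.1],
    [40,0,0.1,-0.03,-0.2],
    [40,0,0.15,-0.03,-0.3],
    [40,0,0.18,-0.03,-0.4]
  ]
}}

```text
time_s: 23.12
tool_pos: [0.5625, -0.264, 0.1987]
tool_rot: [180.0, -0.0, 8.7]
force: [0.5, -0.1, -0.6]
grip_width: 0.0344
```

```bash
python3 - <<'E'
from h import *
for n in ("top","scene"):
    c=imaging.read_camera(n);P=cloud(c);X,Y,Z=P[...,0],P[...,1],P[...,2]
    m=(Z>.066)&(Z<.085)&(abs(X-.61)<.05)&(abs(Y+.088)<.04); print("bar",P[m].mean(0),rect(P,m))
    for b in blanks(c,P):
        if b[2][0]<.69:print(*b[:4])
    m=(Z>.050)&(Z<.07)&(abs(X-.505)<.03)&(abs(Y-.32)<.05); print("tab",P[m].mean(0),rect(P,m) if m.any() else 0,m.sum())
    cv2.imwrite(f'pics/f_{n}.png',c['frame'])
    if n=="top": a=cv2.resize(c['frame'][130:230,320:400],None,fx=6,fy=6,interpolation=cv2.INTER_CUBIC); cv2.imwrite('pics/f1.png',a)
s=monitor.get_obs();print(s['tool_pos'],s['tool_rot'],s['qpos'])
E
```

```text
bar [ 0.6074773  -0.08726378  0.07833327] ((0.6077222228050232, -0.08751171827316284), (0.011911989189684391, 0.04569486528635025), 76.1926498413086)
[275.5 164.5] 251 [0.6447 0.0868 0.0646] 0.0662
[305.7 165. ] 250 [0.6452 0.0179 0.0647] 0.0661
[276.6 193.2] 249 [0.5788 0.0822 0.0645] 0.0661
[304.9 193.9] 246 [0.5791 0.0179 0.0649] 0.0666
tab [0.50189794 0.31893244 0.05701895] ((0.5020565986633301, 0.3187529444694519), (0.01218525879085064, 0.03293095529079437), 9.207980155944824) 83
bar [ 0.61372827 -0.08553033  0.07499921] ((0.6105284094810486, -0.08694092184305191), (0.014537989161908627, 0.047135092318058014), 75.14410400390625)
[322.4 213. ] 209 [0.5847 0.0195 0.0636] 0.0646
[348.  219.9] 223 [0.5845 0.0831 0.0635] 0.0647
[310.7 230.3] 227 [0.6507 0.0193 0.0638] 0.0649
[339.1 238.4] 246 [0.6504 0.0881 0.0636] 0.0648
tab [0.50659798 0.32024484 0.05625232] ((0.5039969682693481, 0.3195158839225769), (0.016804035753011703, 0.03245983645319939), 5.196308135986328) 80
[ 0.56146035 -0.26601134  0.19895877] [1.79923463e+02 1.93988613e-03 8.29448385e+00] [-25.26298747  25.52975317  63.54134327  91.18362052 -23.19416734
  77.78438214 -40.6878868 ]
```

View pics/f1.png

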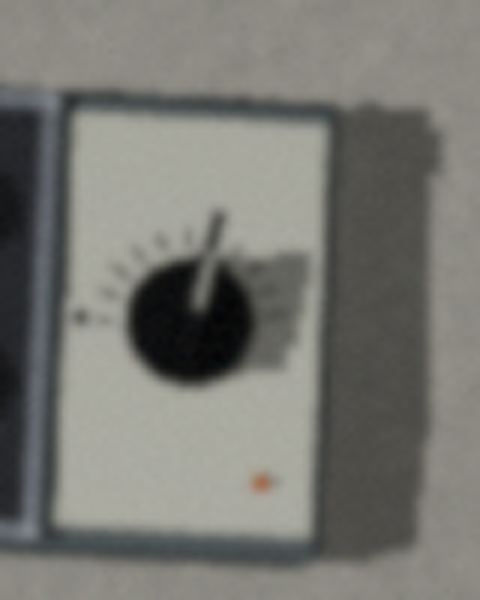

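The white line meets the bold mark (218,212 in the crop) and the blanks haven't moved. Next is the timer.

Emit:
{"name": "servo_tool", "arguments": {
  "targets": [
    [60,0.003,-0.06,0,0],
    [60,0.005,-0.12,0,0],
    [60,0.008,-0.18,0,0],
    [60,0.011,-0.24,0,0],
    [60,0.014,-0.3,0,0]
  ],
  "grip_force": 50
}}

```text
time_s: 23.85
tool_pos: [0.532, 0.0411, 0.1984]
tool_rot: [-179.9, -0.0, 8.7]
force: [0.4, -0.3, -0.2]
grip_width: 0.0519
```

Emit:
{"name": "servo_tool", "arguments": {
  "targets": [
    [60,0.003,-0.06,0,0],
    [60,0.005,-0.12,0,0],
    [60,0.008,-0.18,0,0],
    [60,0.011,-0.24,0,0],
    [60,0.013,-0.287,0,0]
  ]
}}

```text
time_s: 24.48
tool_pos: [0.5004, 0.3277, 0.1981]
tool_rot: [-179.9, 0.1, 8.8]
force: [-0.1, 0.5, -0.7]
grip_width: 0.052
```

Emit:
{"name": "servo_tool", "arguments": {
  "targets": [
    [60,0,0,0,0],
    [60,0,0,0,0]
  ]
}}

```text
time_s: 24.72
tool_pos: [0.502, 0.3233, 0.1981]
tool_rot: [179.9, 0.0, 8.7]
force: [0.1, -0.2, -0.1]
grip_width: 0.0521
```

```bash
python3 - <<'E'
from h import *
s=monitor.get_obs();print(s['tool_pos'],s['tool_rot'],s['qpos'])
E
```

```text
[0.50200272 0.32326662 0.19810299] [1.79944951e+02 2.82376216e-02 8.66558365e+00] [ -81.47632025   18.6399114    56.60176998   94.57921006  -15.95322208
   75.50222113 -103.53685639]
```

Emit:
{"name": "servo_tool", "arguments": {
  "targets": [
    [55,0,0.004,0.04,-0.028],
    [55,0,0.004,0.08,-0.028],
    [55,0,0.004,0.12,-0.028],
    [55,0,0.004,0.125,-0.028],
    [55,0,0.004,0.125,-0.028]
  ]
}}

```text
time_s: 25.35
tool_pos: [0.504, 0.3186, 0.0745]
tool_rot: [-180.0, -0.1, 10.2]
force: [0.3, 0.1, -0.3]
grip_width: 0.0478
```

```bash
python3 - <<'E'
from h import *
c=imaging.read_camera("scene"); cv2.imwrite('pics/g1.png',cv2.resize(c['frame'][120:290,370:540],None,fx=3.5,fy=3.5,interpolation=cv2.INTER_CUBIC))
s=monitor.get_obs();print(s['tool_pos'],s['tool_rot'])
E
```

```text
[0.50442285 0.31916878 0.07516904] [-1.79928900e+02 -1.32881360e-01  1.01800297e+01]
```

View pics/g1.png

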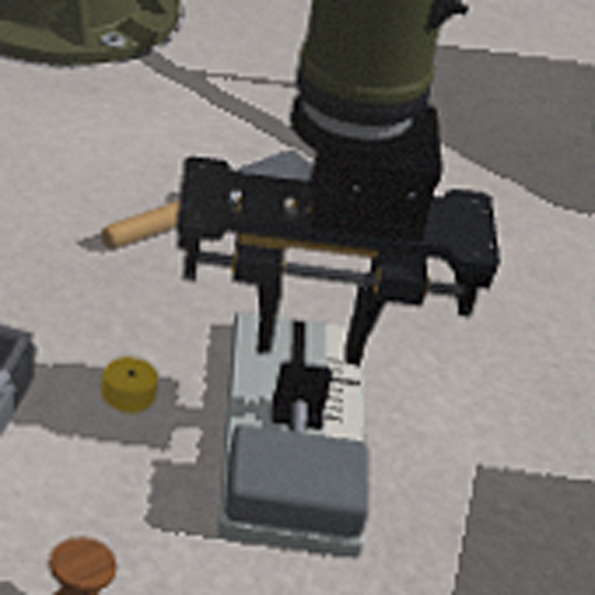

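The fingers straddle the tab (300,390). I'll descend and pinch it.

Emit:
{"name": "servo_tool", "arguments": {
  "targets": [
    [55,0,0,0.03,0],
    [55,0,0,0.041,0],
    [55,0,0,0.041,0],
    [25,0,0,0.041,0],
    [25,0,0,0.041,0]
  ]
}}

```text
time_s: 26.02
tool_pos: [0.5038, 0.3196, 0.0334]
tool_rot: [-179.9, -0.1, 10.2]
force: [-0.2, -0.1, 1.1]
grip_width: 0.0353
```

Emit:
{"name": "servo_tool", "arguments": {
  "targets": [
    [25,0,0,0,0],
    [25,0,0,0,0],
    [25,0,0,0,0]
  ]
}}

```text
time_s: 26.4
tool_pos: [0.5037, 0.3201, 0.0333]
tool_rot: [-179.9, -0.1, 10.3]
force: [-0.3, 1.6, 6.4]
grip_width: 0.0341
```

```bash
python3 - <<'E'
from h import *
s=monitor.get_obs();print(s['tool_pos'],s['tool_rot'],s['grip_width'])
E
```

```text
[0.50372394 0.32007958 0.03334007] [-1.79917804e+02 -7.98768916e-02  1.02628447e+01] 0.034126111741012766
```

Emit:
{"name": "servo_tool", "arguments": {
  "targets": [
    [25,-0.01,0,0,0],
    [25,-0.02,0,0,0],
    [25,-0.03,0,0,0],
    [25,-0.04,0,0,0],
    [25,-0.04,0,0,0]
  ]
}}

```text
time_s: 27.02
tool_pos: [0.4664, 0.3134, 0.0334]
tool_rot: [-179.9, -0.4, 10.3]
force: [6.9, 3.7, -2.4]
grip_width: 0.0334
```

```bash
python3 - <<'E'
from h import *
c=imaging.read_camera("scene"); cv2.imwrite('pics/g2.png',cv2.resize(c['frame'][170:270,390:510],None,fx=6,fy=6,interpolation=cv2.INTER_CUBIC))
s=monitor.get_obs();print(s['tool_pos'],s['force'],s['grip_width'], np.hypot(*(s['tool_pos']-[.5037,.3201,0])[:2]))
E
```

```text
[0.46662838 0.31339948 0.03340296] [ 6.9136257   3.39705838 -2.75265725] 0.0336919093084355 0.037672300634917506
```

View pics/g2.png

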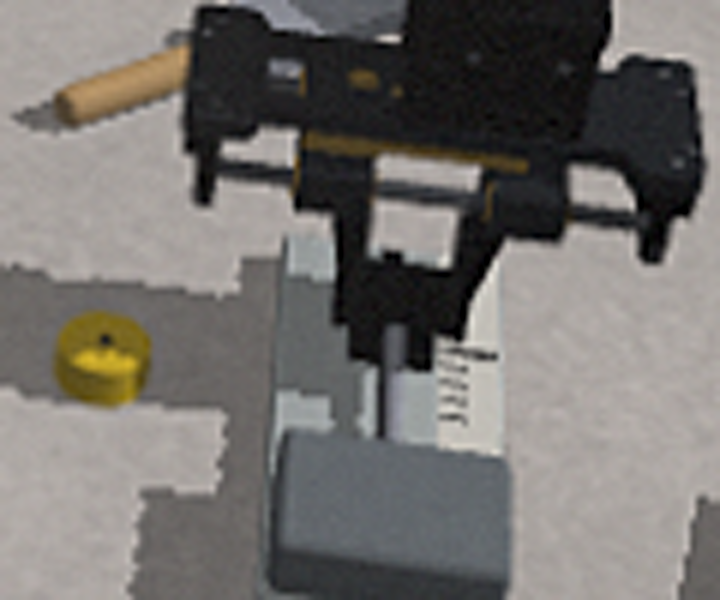

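Emit:
{"name": "servo_tool", "arguments": {
  "targets": [
    [25,-0.0025,0,0,0],
    [25,-0.0025,0,0,0],
    [25,-0.0025,0,0,0],
    [25,-0.0025,0,0,0]
  ]
}}

```text
time_s: 27.58
tool_pos: [0.4646, 0.313, 0.0334]
tool_rot: [-179.9, -0.5, 10.2]
force: [6.9, 3.6, -2.0]
grip_width: 0.0332
```

```bash
python3 - <<'E'
from h import *
for n in("top","scene"):
    c=imaging.read_camera(n);P=cloud(c)
    # points in timer frame, tab home (.5037,.3201)
    a=np.radians(10.3); d=P-np.array([.503,.319,0]); U=d[...,0]*np.cos(a)+d[...,1]*np.sin(a); V=-d[...,0]*np.sin(a)+d[...,1]*np.cos(a)
    for lo,hi in((.018,.03),(.03,.05),(.05,.06)):
        m=(abs(V)<.014)&(P[...,2]>lo)&(P[...,2]<hi)&(U>-.08)&(U<.03)
        print(n,lo,m.sum(),np.round(np.percentile(U[m],[0,10,50,90,100]),4) if m.any() else '')
    if n=='top': cv2.imwrite('pics/g3.png',cv2.resize(c['frame'][160:280,130:230],None,fx=5,fy=5,interpolation=cv2.INTER_CUBIC))
s=monitor.get_obs();print(s['tool_pos'],s['force'],s['grip_width'], np.hypot(*(s['tool_pos']-[.5037,.3201,0])[:2]))
E
```

```text
top 0.018 34 [-0.0798 -0.0779  0.0126  0.0248  0.03  ]
top 0.03 30 [0.0063 0.0082 0.0181 0.0276 0.0297]
top 0.05 2 [-0.0387 -0.0385 -0.0376 -0.0366 -0.0364]
scene 0.018 79 [-0.0385 -0.0343 -0.028  -0.0025  0.0218]
scene 0.03 122 [-0.0364 -0.0346 -0.032   0.0156  0.0299]
scene 0.05 57 [-0.0436 -0.0406 -0.0343 -0.0313 -0.0291]
[0.46459479 0.31302734 0.03340174] [ 7.19162405  4.1300742  -1.23291471] 0.033899716873464686 0.03973965468814048
```

View pics/g3.png

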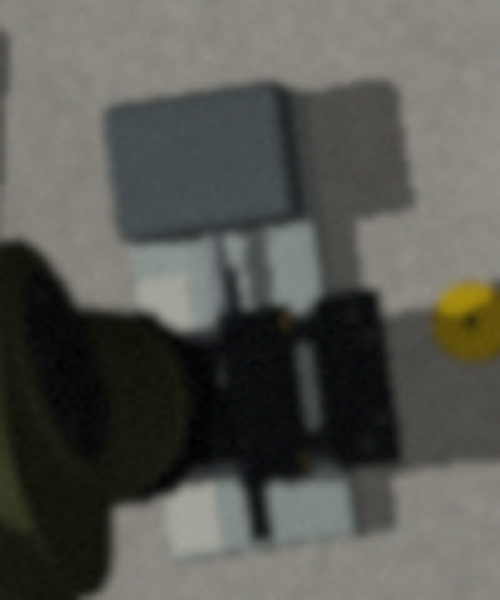

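The tool has moved 39.7 mm, and the depth of the tab's top agrees at about 39–40 mm. I'll hold it there for about 2 s.

Emit:
{"name": "servo_tool", "arguments": {
  "targets": [
    [25,0,0,0,0],
    [25,0,0,0,0],
    [25,0,0,0,0],
    [25,0,0,0,0],
    [25,0,0,0,0]
  ]
}}

```text
time_s: 28.3
tool_pos: [0.4646, 0.3131, 0.0334]
tool_rot: [-179.9, -0.5, 10.2]
force: [6.0, 3.6, -2.7]
grip_width: 0.0336
```

Emit:
{"name": "servo_tool", "arguments": {
  "targets": [
    [25,0,0,0,0],
    [25,0,0,0,0],
    [25,0,0,0,0],
    [25,0,0,0,0],
    [25,0,0,0,0]
  ]
}}

```text
time_s: 28.92
tool_pos: [0.4646, 0.313, 0.0334]
tool_rot: [-179.9, -0.5, 10.2]
force: [7.4, 4.7, -2.1]
grip_width: 0.0335
```

Emit:
{"name": "servo_tool", "arguments": {
  "targets": [
    [25,0,0,0,0],
    [25,0,0,0,0],
    [25,0,0,0,0],
    [25,0,0,0,0],
    [25,0,0,0,0]
  ]
}}

```text
time_s: 29.55
tool_pos: [0.4646, 0.313, 0.0334]
tool_rot: [-179.9, -0.5, 10.2]
force: [7.2, 3.9, -1.7]
grip_width: 0.0335
```

```bash
python3 - <<'E'
from h import *
for n in("scene",):
    c=imaging.read_camera(n);P=cloud(c)
    a=np.radians(10.3); d=P-np.array([.503,.319,0]); U=d[...,0]*np.cos(a)+d[...,1]*np.sin(a); V=-d[...,0]*np.sin(a)+d[...,1]*np.cos(a)
    for lo,hi in((.018,.03),(.03,.05),(.05,.06)):
        m=(abs(V)<.014)&(P[...,2]>lo)&(P[...,2]<hi)&(U>-.08)&(U<.03)
        print(n,lo,m.sum(),np.round(np.percentile(U[m],[0,10,50,90,100]),4) if m.any() else '')
    for b in blanks(c,P):
        if b[2][0]<.69:print(*b[:4])
    cv2.imwrite('pics/g4.png',cv2.resize(c['frame'][150:270,260:510],None,fx=3,fy=3,interpolation=cv2.INTER_CUBIC))
s=monitor.get_obs();print(s['time_s'],s['tool_pos'],s['force'],s['grip_width'])
E
```

```text
scene 0.018 66 [-0.037  -0.0351 -0.0279 -0.0046  0.019 ]
scene 0.03 122 [-0.0381 -0.0349 -0.0317  0.017   0.0291]
scene 0.05 56 [-0.0434 -0.0399 -0.0345 -0.031  -0.0285]
[ 94.8 144.1] 74 [ 0.624  -0.6375  0.169 ] 0.1601
[322.4 212.9] 214 [0.585  0.0196 0.0635] 0.0644
[341.7 225.5] 461 [0.6086 0.0773 0.0636] 0.0646
[310.7 230.4] 228 [0.6505 0.0192 0.0637] 0.0648
29.6 [0.46458508 0.31302174 0.03339406] [ 7.00317541  4.00507672 -2.07146663] 0.033431573025155495
```

View pics/g4.png

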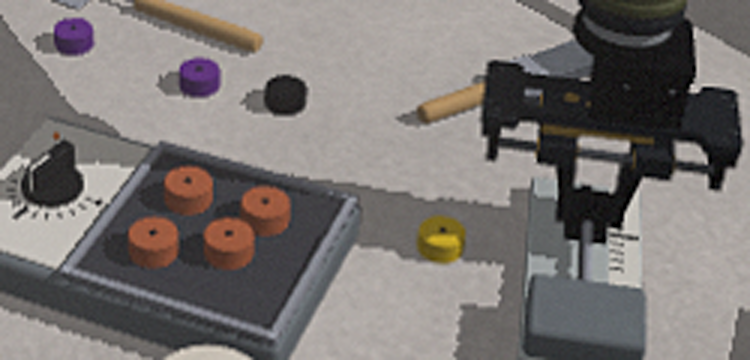

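One blank (now at about (228,243)) has been knocked sideways, but it's still on the plate. I'll measure it, and keep holding so there's a full undisturbed second.

Emit:
{"name": "servo_tool", "arguments": {
  "targets": [
    [25,0,0,0,0],
    [25,0,0,0,0],
    [25,0,0,0,0],
    [25,0,0,0,0],
    [25,0,0,0,0]
  ]
}}

```text
time_s: 30.22
tool_pos: [0.4646, 0.3131, 0.0334]
tool_rot: [-179.9, -0.5, 10.2]
force: [7.2, 3.9, -2.7]
grip_width: 0.0333
```

Emit:
{"name": "servo_tool", "arguments": {
  "targets": [
    [25,0,0,0,0],
    [25,0,0,0,0],
    [25,0,0,0,0],
    [25,0,0,0,0],
    [25,0,0,0,0]
  ]
}}

```text
time_s: 30.85
tool_pos: [0.4646, 0.313, 0.0334]
tool_rot: [-179.9, -0.5, 10.2]
force: [7.7, 4.6, -2.3]
grip_width: 0.034
```

```bash
python3 look.py k; python3 - <<'E'
import cv2
a=cv2.imread('pics/k_top.png'); cv2.imwrite('pics/k2.png',cv2.resize(a[130:230,240:390],None,fx=5,fy=5,interpolation=cv2.INTER_CUBIC))
E
```

```text
30.85 [0.4646 0.313  0.0334] [-179.91   -0.45   10.23] [-80.  24.  52. 110. -23.  57. -98.]
top
[305.6 165.1] 255 [0.645  0.0178 0.0647] 0.0661 [0.037 0.034] [0.6446 0.018  0.0661]
[282.4 173.4] 248 [0.6245 0.0704 0.0646] 0.066 [0.035 0.037] [0.6244 0.0699 0.066 ]
[276.6 193.3] 250 [0.5789 0.0823 0.0646] 0.066 [0.036 0.035] [0.5789 0.0818 0.066 ]
[304.9 193.9] 247 [0.579  0.018  0.0649] 0.0662 [0.036 0.036] [0.579  0.0179 0.0662]
scene
[ 90.2 130.2] 26 [ 0.6235 -0.6387  0.1744] 0.1744 [0.005 0.009] [ 0.6396 -0.6162  0.1744]
[ 98.  154.2] 39 [ 0.6233 -0.638   0.1067] 0.1021 [0.005 0.006] [ 0.6422 -0.6126  0.1021]
[322.4 212.9] 214 [0.5845 0.0195 0.0634] 0.0643 [0.041 0.036] [0.5913 0.0225 0.0643]
[341.7 225.5] 464 [0.6081 0.0777 0.0634] 0.0644 [0.084 0.049] [0.6153 0.08   0.0644]
[310.6 230.4] 230 [0.6505 0.0193 0.0634] 0.0644 [0.039 0.036] [0.6572 0.0224 0.0644]
```

View pics/k2.png

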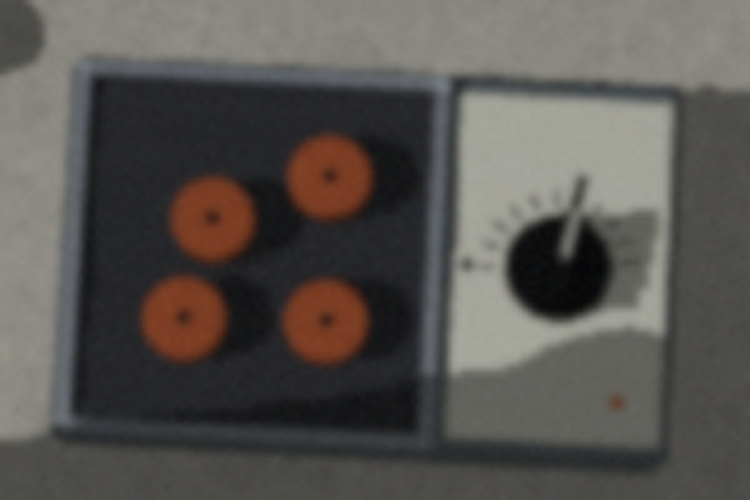

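All four blanks are still flat and within bounds, at (213,218), (329,177), (183,318) and (326,321), with the dial on mark 6. The slide has been held for over 1 s since the knock, so I'll let go.

Emit:
{"name": "servo_tool", "arguments": {
  "targets": [
    [60,0,0,0,0],
    [60,0,0,0,0],
    [60,0,0,0,0],
    [60,0,0,0,0],
    [60,0,0,-0.03,0]
  ]
}}

```text
time_s: 31.58
tool_pos: [0.4595, 0.3105, 0.0608]
tool_rot: [179.8, 0.2, 10.2]
force: [-0.1, 0.9, 0.2]
grip_width: 0.0523
```

Emit:
{"name": "servo_tool", "arguments": {
  "targets": [
    [60,0,0,-0.06,0],
    [60,0,0,-0.12,0],
    [60,-0.02,0.05,-0.15,0],
    [50,-0.02,0.1,-0.15,0],
    [50,-0.02,0.15,-0.15,0]
  ]
}}

```text
time_s: 32.2
tool_pos: [0.4684, 0.1592, 0.2126]
tool_rot: [-179.9, -0.0, 10.3]
force: [-0.1, 0.5, 0.0]
grip_width: 0.0451
```

```bash
python3 look.py l; python3 - <<'E'
from h import *
for n in("top","scene"):
    c=imaging.read_camera(n);P=cloud(c);X,Y,Z=P[...,0],P[...,1],P[...,2]
    m=(Z>.050)&(Z<.07)&(abs(X-.495)<.04)&(abs(Y-.32)<.05); print("tab",P[m].mean(0),rect(P,m) if m.any() else 0,m.sum())
    m=(Z>.066)&(Z<.085)&(abs(X-.61)<.05)&(abs(Y+.088)<.04); print("bar",P[m].mean(0),rect(P,m))
    if n=='scene': cv2.imwrite('pics/l2.png',cv2.resize(c['frame'][150:280,230:510],None,fx=2.8,fy=2.8,interpolation=cv2.INTER_CUBIC))
E
```

```text
32.2 [0.4684 0.1592 0.2126] [-1.7989e+02 -2.0000e-02  1.0290e+01] [ -89.   -5.   65.  107.    4.   75. -105.]
top
[305.6 165.1] 251 [0.645  0.018  0.0647] 0.0661 [0.037 0.034] [0.6448 0.0179 0.0661]
[282.4 173.4] 247 [0.6245 0.0705 0.0646] 0.0663 [0.035 0.037] [0.6244 0.07   0.0663]
[276.6 193.3] 249 [0.5786 0.0821 0.0648] 0.0663 [0.037 0.035] [0.5788 0.0816 0.0663]
[304.9 193.9] 243 [0.5792 0.0181 0.0647] 0.0661 [0.036 0.036] [0.5791 0.0179 0.0661]
scene
[ 90.9 132.3] 32 [ 0.6233 -0.6387  0.1719] 0.1696 [0.008 0.01 ] [ 0.6414 -0.6137  0.1696]
[ 98.2 154.7] 38 [ 0.6237 -0.6375  0.11  ] 0.1044 [0.009 0.007] [ 0.6463 -0.607   0.1044]
[322.4 213.1] 211 [0.5847 0.0197 0.0633] 0.0644 [0.038 0.036] [0.5921 0.0228 0.0644]
[341.8 225.5] 459 [0.6077 0.0775 0.0635] 0.0646 [0.084 0.049] [0.6155 0.0802 0.0646]
[310.6 230.4] 229 [0.6505 0.019  0.0638] 0.0651 [0.037 0.037] [0.6579 0.0227 0.0651]
tab [nan nan nan] 0 0
bar [ 0.6069881  -0.08706562  0.07807884] ((0.6070598363876343, -0.08721048384904861), (0.012110802344977856, 0.04576534032821655), 76.04132843017578)
tab [0.50623483 0.3196908  0.05591609] ((0.5050579309463501, 0.3194889724254608), (0.015356024727225304, 0.032933589071035385), 18.627870559692383) 81
bar [ 0.61337969 -0.08540801  0.07478442] ((0.6115835905075073, -0.08735182136297226), (0.014861661940813065, 0.04846694692969322), 75.27818298339844)<stdin>:4: RuntimeWarning: Mean of empty slice.
  ret = um.true_divide(
```

View pics/l2.png

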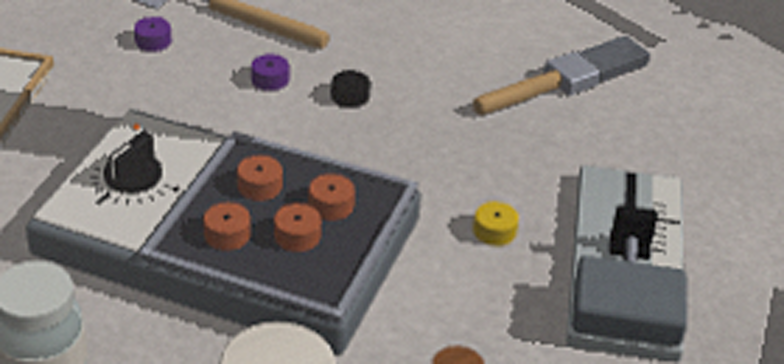

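The slide is back home (tab at (632,235)), the dial is still on 6 and the blanks haven't moved. Now I'll turn the dial back.

Emit:
{"name": "servo_tool", "arguments": {
  "targets": [
    [40,0.019,0.054,0,0.09],
    [40,0.038,0.108,0,0.18],
    [40,0.057,0.162,0,0.27],
    [40,0.076,0.216,0,0.36],
    [40,0.094,0.268,0,0.428]
  ],
  "grip_force": 15
}}

```text
time_s: 33.02
tool_pos: [0.61, -0.0856, 0.2107]
tool_rot: [179.9, 0.1, -14.2]
force: [0.8, 0.8, 1.1]
grip_width: 0.035
```

Emit:
{"name": "servo_tool", "arguments": {
  "targets": [
    [40,0,0,0,0],
    [40,0,0,0.05,0],
    [40,0,0,0.09,0],
    [40,0,0,0.09,0]
  ]
}}

```text
time_s: 33.52
tool_pos: [0.6063, -0.0831, 0.1187]
tool_rot: [180.0, 0.4, -14.1]
force: [0.2, -0.2, 0.4]
grip_width: 0.0345
```

```bash
python3 - <<'E'
from h import *
for i in range(3): imaging.read_camera("top")
s=monitor.get_obs();print(s['tool_pos'],s['tool_rot'],s['qpos'])
E
```

```text
[ 0.60971226 -0.08557821  0.12388629] [-1.79978472e+02 -1.19585728e-01 -1.41687357e+01] [-42.40313131  29.38748118  62.89340424  97.10792311 -27.61059131
  70.63816361 -77.2248726 ]
```

Emit:
{"name": "servo_tool", "arguments": {
  "targets": [
    [40,0,0.002,0.02,0],
    [40,0,0.002,0.045,0],
    [40,0,0.002,0.063,0],
    [40,0,0.002,0.063,0],
    [40,0,0.002,0.063,0]
  ]
}}

```text
time_s: 34.3
tool_pos: [0.6085, -0.0888, 0.06]
tool_rot: [-180.0, -0.1, -14.3]
force: [-0.2, 0.1, -0.0]
grip_width: 0.035
```

Emit:
{"name": "servo_tool", "arguments": {
  "targets": [
    [5,0,0,0,0],
    [5,0,0,0,0],
    [5,0,0,0,0],
    [5,0,0,0,0]
  ]
}}

```text
time_s: 34.8
tool_pos: [0.6084, -0.0878, 0.0597]
tool_rot: [-179.9, -0.0, -14.2]
force: [0.2, 2.1, 2.1]
grip_width: 0.012
```

Emit:
{"name": "servo_tool", "arguments": {
  "targets": [
    [5,0,0,0,-0.14],
    [5,0,0,0,-0.28],
    [5,0,0,0,-0.42],
    [5,0,0,0,-0.56],
    [5,0,0,0,-0.7]
  ]
}}

```text
time_s: 35.42
tool_pos: [0.6084, -0.0876, 0.0597]
tool_rot: [-179.9, -0.1, 26.1]
force: [-0.2, 2.2, 2.1]
grip_width: 0.0117
```

Emit:
{"name": "servo_tool", "arguments": {
  "targets": [
    [5,0,0,0,-0.14],
    [5,0,0,0,-0.28],
    [5,0,0,0,-0.42],
    [5,0,0,0,-0.56],
    [5,0,0,0,-0.7]
  ]
}}

```text
time_s: 36.05
tool_pos: [0.6082, -0.0874, 0.0597]
tool_rot: [-180.0, -0.1, 66.2]
force: [-0.4, 2.7, 1.9]
grip_width: 0.0114
```

Emit:
{"name": "servo_tool", "arguments": {
  "targets": [
    [5,0,0,0,-0.14],
    [5,0,0,0,-0.28],
    [5,0,0,0,-0.4],
    [5,0,0,0,-0.4],
    [5,0,0,0,-0.4]
  ]
}}

```text
time_s: 36.67
tool_pos: [0.6081, -0.0873, 0.0597]
tool_rot: [-180.0, -0.1, 88.8]
force: [-1.5, 5.3, 5.1]
grip_width: 0.0118
```

Release, rise, move aside toward the tray, and look.

Emit:
{"name": "servo_tool", "arguments": {
  "targets": [
    [45,0,0,0,0],
    [45,0,0,0,0],
    [45,0,0,0,0],
    [45,0,0,-0.05,0],
    [45,0,0,-0.1,0]
  ]
}}

```text
time_s: 37.3
tool_pos: [0.6074, -0.0889, 0.1598]
tool_rot: [-179.9, 0.0, 88.8]
force: [0.5, 0.6, 1.0]
grip_width: 0.0386
```

Emit:
{"name": "servo_tool", "arguments": {
  "targets": [
    [52,-0.05,0,-0.02,0],
    [52,-0.1,0,-0.02,0],
    [52,-0.15,0,-0.02,0],
    [52,-0.18,0,-0.02,0]
  ]
}}

```text
time_s: 37.8
tool_pos: [0.6032, -0.2723, 0.1795]
tool_rot: [-180.0, 0.1, 88.6]
force: [0.0, 0.6, -0.2]
grip_width: 0.0454
```

```bash
python3 look.py m; python3 - <<'E'
from h import *
for n in("top","scene"):
    c=imaging.read_camera(n);P=cloud(c);X,Y,Z=P[...,0],P[...,1],P[...,2]
    m=(Z>.066)&(Z<.085)&(abs(X-.61)<.05)&(abs(Y+.088)<.04); print("bar",P[m].mean(0),rect(P,m))
    m=(Z>.050)&(Z<.07)&(abs(X-.495)<.04)&(abs(Y-.32)<.05); print("tab",P[m].mean(0))
    if n=='top': cv2.imwrite('pics/m2.png',cv2.resize(c['frame'][130:270,150:400],None,fx=3,fy=3,interpolation=cv2.INTER_CUBIC))
E
```

```text
37.8 [ 0.6032 -0.2723  0.1795] [-1.7999e+02  1.1000e-01  8.8640e+01] [-10.  25.  43.  86. -17.  76.  33.]
top
[305.6 165.1] 254 [0.6452 0.018  0.0646] 0.0662 [0.037 0.034] [0.6447 0.0179 0.0662]
[282.4 173.5] 250 [0.6247 0.0703 0.0646] 0.066 [0.035 0.037] [0.6242 0.0699 0.066 ]
[276.6 193.2] 249 [0.579  0.0822 0.0648] 0.0664 [0.035 0.034] [0.579  0.0818 0.0664]
[304.9 193.9] 246 [0.5793 0.0181 0.0647] 0.0664 [0.037 0.036] [0.579  0.0178 0.0664]
scene
[ 96.  147.7] 49 [ 0.6237 -0.6359  0.137 ] 0.129 [0.008 0.008] [ 0.6492 -0.6028  0.129 ]
[322.5 213. ] 208 [0.5845 0.0197 0.0633] 0.0644 [0.039 0.037] [0.5918 0.0227 0.0644]
[341.7 225.5] 460 [0.6075 0.0775 0.0634] 0.0645 [0.086 0.048] [0.6153 0.0801 0.0645]
[310.7 230.3] 229 [0.6505 0.0191 0.0636] 0.0645 [0.037 0.039] [0.6572 0.0224 0.0645]
bar [ 0.60714061 -0.08690076  0.0779931 ] ((0.6076880097389221, -0.08690734207630157), (0.045287277549505234, 0.012588501907885075), 88.53373718261719)
tab [0.50180502 0.31898902 0.05740874]
bar [ 0.61345411 -0.08577204  0.0746038 ] ((0.612170934677124, -0.08622872084379196), (0.014648597687482834, 0.04744620993733406), 0.5822861194610596)
tab [0.50670403 0.31999434 0.05620815]
```

View pics/m2.png

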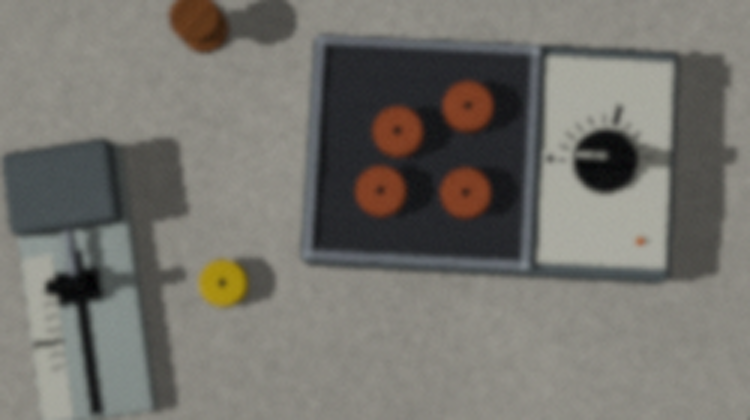

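The dial bar is at 88.5° (mark 0), the slide is home and the blanks are on the plate. The knocked blank leaves only a 9 mm gap to blank C, so I'll pick C first with the jaws along y.

Emit:
{"name": "servo_tool", "arguments": {
  "targets": [
    [52,0.04,-0.004,0,0.17],
    [52,0.08,-0.008,0,0.34],
    [52,0.12,-0.011,0,0.51],
    [52,0.16,-0.015,0,0.68],
    [52,0.2,-0.018,0,0.85]
  ],
  "grip_force": 25
}}

```text
time_s: 38.62
tool_pos: [0.5902, -0.0642, 0.1792]
tool_rot: [-179.9, -0.1, 40.0]
force: [0.0, -0.5, -0.2]
grip_width: 0.0451
```

```bash
cat > go.py <<'E'
import sys
from h import *
x,y,z,yaw=map(float,sys.argv[1:5])
for i in range(3): imaging.read_camera("top")
s=monitor.get_obs();p=s['tool_pos'];a=np.radians(s['tool_rot'][2])
d=np.array([x,y])-p[:2]
print(p.round(4),s['tool_rot'].round(1),'q7',s['qpos'][6].round(0),'w',round(s['grip_width'],4))
w=(s['tool_rot'][2]-yaw+180)%360-180
print('dx %.4f dy %.4f dz %.4f turn %.3f'%(d@[np.cos(a),np.sin(a)],d@[np.sin(a),-np.cos(a)],p[2]-z,np.radians(w)))
E
python3 go.py .579 .082 .12 0
```

```text
[ 0.5906 -0.0623  0.179 ] [-1.799e+02 -1.000e-01  4.070e+01] q7 -34.0 w 0.0455
dx 0.0852 dy -0.1170 dz 0.0590 turn 0.710
```

Emit:
{"name": "servo_tool", "arguments": {
  "targets": [
    [52,0.021,-0.029,0,0.17],
    [52,0.042,-0.058,0,0.34],
    [52,0.064,-0.088,0.01,0.51],
    [52,0.085,-0.117,0.03,0.71],
    [52,0.085,-0.117,0.059,0.71]
  ]
}}

```text
time_s: 39.4
tool_pos: [0.5803, 0.0807, 0.1201]
tool_rot: [-179.9, -0.1, -0.2]
force: [0.8, 0.3, -0.3]
grip_width: 0.0452
```

Emit:
{"name": "servo_tool", "arguments": {
  "targets": [
    [52,0,0,0,0],
    [52,0,0,0,0]
  ]
}}

```text
time_s: 39.65
tool_pos: [0.5806, 0.0751, 0.1214]
tool_rot: [180.0, -0.1, -0.6]
force: [0.0, -0.8, 0.2]
grip_width: 0.0448
```

```bash
python3 go.py .579 .082 .0495 0
```

```text
[0.5809 0.0754 0.1217] [-1.8e+02 -1.0e-01 -6.0e-01] q7 -86.0 w 0.0455
dx -0.0019 dy -0.0066 dz 0.0722 turn -0.010
```

Emit:
{"name": "servo_tool", "arguments": {
  "targets": [
    [52,-0.002,-0.0065,0.0,-0.01],
    [52,-0.002,-0.0065,0.03,-0.01],
    [52,-0.002,-0.0065,0.05,-0.01],
    [52,-0.002,-0.0065,0.071,-0.01],
    [52,-0.002,-0.0065,0.071,-0.01]
  ]
}}

```text
time_s: 40.42
tool_pos: [0.5766, 0.0823, 0.0476]
tool_rot: [179.9, 0.2, 0.0]
force: [0.4, 0.0, 0.1]
grip_width: 0.045
```

Emit:
{"name": "servo_tool", "arguments": {
  "targets": [
    [20,0,0,0,0],
    [20,0,0,0,0],
    [20,0,0,0,0],
    [20,0,0,-0.04,0],
    [20,0,0,-0.09,0]
  ]
}}

```text
time_s: 41.05
tool_pos: [0.5771, 0.0826, 0.1398]
tool_rot: [180.0, 0.1, 0.0]
force: [1.0, 0.7, -0.3]
grip_width: 0.0372
```

```bash
python3 go.py .5115 -.3772 .13 0
```

```text
[0.5802 0.0828 0.1425] [-179.9   -0.3    0. ] q7 -87.0 w 0.0373
dx -0.0691 dy 0.4600 dz 0.0125 turn 0.001
```

Emit:
{"name": "servo_tool", "arguments": {
  "targets": [
    [20,-0.008,0.055,0,0],
    [20,-0.016,0.11,0,0],
    [20,-0.024,0.165,0,0],
    [20,-0.032,0.22,0,0],
    [20,-0.04,0.275,0,0]
  ]
}}

```text
time_s: 41.82
tool_pos: [0.5373, -0.1934, 0.1385]
tool_rot: [-179.9, 0.0, 0.1]
force: [0.2, 0.0, -0.4]
grip_width: 0.0372
```

Emit:
{"name": "servo_tool", "arguments": {
  "targets": [
    [20,-0.008,0.055,0,0],
    [20,-0.016,0.11,0,0],
    [20,-0.024,0.165,0,0],
    [20,-0.028,0.185,0.03,0],
    [20,-0.028,0.185,0.05,0]
  ]
}}

```text
time_s: 42.45
tool_pos: [0.508, -0.3789, 0.0871]
tool_rot: [-180.0, 0.2, -0.2]
force: [-0.4, 0.2, -0.2]
grip_width: 0.0373
```

```bash
python3 go.py .5115 -.3772 .0148 0
```

```text
[ 0.5103 -0.3749  0.0875] [-1.798e+02  1.000e-01  1.000e-01] q7 -36.0 w 0.0372
dx 0.0012 dy 0.0023 dz 0.0727 turn 0.003
```

Emit:
{"name": "servo_tool", "arguments": {
  "targets": [
    [20,0.001,0.002,0.03,0],
    [20,0.001,0.002,0.055,0],
    [20,0.001,0.002,0.068,0],
    [20,0.001,0.002,0.071,0],
    [20,0.001,0.002,0.071,0]
  ]
}}

```text
time_s: 43.22
tool_pos: [0.5121, -0.3794, 0.0192]
tool_rot: [180.0, -0.1, 0.1]
force: [0.0, 0.1, -0.9]
grip_width: 0.0375
```

```bash
python3 go.py .5115 -.3772 .0148 0
```

```text
[ 0.5119 -0.3798  0.0193] [ 1.8e+02 -1.0e-01  0.0e+00] q7 -33.0 w 0.0372
dx -0.0004 dy -0.0026 dz 0.0045 turn 0.001
```

Emit:
{"name": "servo_tool", "arguments": {
  "targets": [
    [20,0,-0.002,0.004,0],
    [20,0,-0.002,0.004,0],
    [20,0,-0.002,0.004,0]
  ]
}}

```text
time_s: 43.75
tool_pos: [0.5118, -0.3781, 0.015]
tool_rot: [179.9, -0.1, 0.0]
force: [-0.2, -0.6, 4.9]
grip_width: 0.0372
```

```bash
python3 go.py .5115 -.3772 .0148 0
```

```text
[ 0.5118 -0.378   0.015 ] [ 1.799e+02 -1.000e-01  0.000e+00] q7 -33.0 w 0.0371
dx -0.0003 dy -0.0008 dz 0.0002 turn 0.001
```

Emit:
{"name": "servo_tool", "arguments": {
  "targets": [
    [52,0,0,0,0],
    [52,0,0,0,0],
    [52,0,0,0,0],
    [52,0,0,-0.06,0],
    [52,0,0,-0.12,0]
  ]
}}

```text
time_s: 44.52
tool_pos: [0.5108, -0.3768, 0.1348]
tool_rot: [-179.9, 0.1, 0.0]
force: [0.9, 0.2, 0.6]
grip_width: 0.0452
```

Emit:
{"name": "servo_tool", "arguments": {
  "targets": [
    [52,0.01,-0.055,-0.01,0],
    [52,0.02,-0.11,-0.01,0],
    [52,0.03,-0.165,-0.01,0],
    [52,0.04,-0.22,-0.01,0],
    [52,0.05,-0.275,-0.01,0]
  ]
}}

```text
time_s: 45.15
tool_pos: [0.5611, -0.1003, 0.1442]
tool_rot: [-180.0, -0.0, 0.1]
force: [0.6, 0.4, 0.8]
grip_width: 0.0454
```

```bash
python3 look.py n | grep -v '0\.62.*-0.63';python3 go.py .579 .018 .12 0
```

```text
45.15 [ 0.5611 -0.1003  0.1442] [-1.7996e+02 -0.0000e+00  5.0000e-02] [-42.  18.  59. 102. -17.  69. -68.]
top
[305.6 165.1] 254 [0.6452 0.018  0.0645] 0.0659 [0.037 0.034] [0.6446 0.0179 0.0659]
[282.4 173.4] 249 [0.6245 0.0708 0.065 ] 0.0666 [0.035 0.037] [0.6243 0.0699 0.0666]
[304.9 193.9] 248 [0.5792 0.0179 0.0646] 0.0661 [0.036 0.036] [0.579  0.0179 0.0661]
[473.  228.3] 198 [ 0.5118 -0.3753  0.0295] 0.031 [0.033 0.038] [ 0.512  -0.3741  0.031 ]
scene
[201.5 172.7] 127 [ 0.5176 -0.3734  0.0284] 0.0296 [0.038 0.038] [ 0.5243 -0.3677  0.0296]
[322.6 213. ] 211 [0.5849 0.0199 0.0635] 0.0645 [0.039 0.038] [0.5919 0.023  0.0645]
[310.7 230.3] 227 [0.6504 0.0192 0.0635] 0.0645 [0.038 0.036] [0.6571 0.0224 0.0645]
[335.9 230.9] 238 [0.63   0.0717 0.0637] 0.0647 [0.037 0.036] [0.6373 0.0748 0.0647]
[ 0.5608 -0.1028  0.1442] [1.8e+02 0.0e+00 1.0e-01] q7 -68.0 w 0.045
dx 0.0183 dy -0.1208 dz 0.0242 turn 0.001
```

Blank 1 lies flat in the tray at (0.512, -0.375, top 0.030). Next is D.

Emit:
{"name": "servo_tool", "arguments": {
  "targets": [
    [52,0.009,-0.06,0,0],
    [52,0.018,-0.1205,0,0],
    [52,0.018,-0.1205,0.024,0],
    [52,0.018,-0.1205,0.024,0],
    [52,0.018,-0.1205,0.024,0]
  ]
}}

```text
time_s: 46.02
tool_pos: [0.5792, 0.0152, 0.1211]
tool_rot: [180.0, -0.0, -0.2]
force: [-0.1, -1.3, 0.4]
grip_width: 0.0458
```

```bash
python3 go.py .579 .018 .0495 0
```

```text
[0.5796 0.0165 0.1213] [-1.8e+02 -1.0e-01 -1.0e-01] q7 -79.0 w 0.0449
dx -0.0006 dy -0.0015 dz 0.0718 turn -0.002
```

Emit:
{"name": "servo_tool", "arguments": {
  "targets": [
    [52,-0.0005,-0.0015,0.02,0],
    [52,-0.0005,-0.0015,0.045,0],
    [52,-0.0005,-0.0015,0.071,0],
    [52,-0.0005,-0.0015,0.071,0],
    [20,-0.0005,-0.0015,0.071,0]
  ]
}}

```text
time_s: 46.8
tool_pos: [0.578, 0.0194, 0.0487]
tool_rot: [180.0, 0.1, 0.0]
force: [-0.1, -0.3, -0.0]
grip_width: 0.041
```

Emit:
{"name": "servo_tool", "arguments": {
  "targets": [
    [20,0,0,0,0],
    [20,0,0,0,0],
    [20,0,0,0,0],
    [20,0,0,-0.04,0],
    [20,0,0,-0.09,0]
  ]
}}

```text
time_s: 47.42
tool_pos: [0.5776, 0.0197, 0.1395]
tool_rot: [180.0, 0.1, 0.0]
force: [0.7, 0.3, -0.7]
grip_width: 0.037
```

```bash
python3 go.py .5769 -.3678 .13 0
```

```text
[0.5806 0.0196 0.1421] [-1.799e+02 -3.000e-01  1.000e-01] q7 -80.0 w 0.0376
dx -0.0040 dy 0.3874 dz 0.0121 turn 0.001
```

Emit:
{"name": "servo_tool", "arguments": {
  "targets": [
    [20,-0.001,0.055,0,0],
    [20,-0.001,0.11,0,0],
    [20,-0.002,0.165,0,0],
    [20,-0.002,0.22,0,0],
    [20,-0.002,0.275,0,0]
  ]
}}

```text
time_s: 48.2
tool_pos: [0.5761, -0.2563, 0.1378]
tool_rot: [-179.9, 0.1, 0.1]
force: [0.7, 0.4, 0.1]
grip_width: 0.0375
```

Emit:
{"name": "servo_tool", "arguments": {
  "targets": [
    [20,-0.001,0.055,0,0],
    [20,-0.001,0.112,0,0],
    [20,-0.001,0.112,0.04,0],
    [20,-0.001,0.112,0.08,0],
    [20,-0.001,0.112,0.08,0]
  ]
}}

```text
time_s: 48.82
tool_pos: [0.573, -0.3651, 0.0544]
tool_rot: [-179.7, 0.4, 0.0]
force: [0.2, 0.2, -0.2]
grip_width: 0.037
```

```bash
python3 go.py .5769 -.3678 .0148 0
```

```text
[ 0.5764 -0.3678  0.0605] [ 1.799e+02 -1.000e-01  1.000e-01] q7 -38.0 w 0.037
dx 0.0005 dy -0.0000 dz 0.0457 turn 0.001
```

Emit:
{"name": "servo_tool", "arguments": {
  "targets": [
    [20,0,0,0.02,0],
    [20,0,0,0.036,0],
    [20,0,0,0.041,0],
    [20,0,0,0.044,0],
    [20,0,0,0.044,0]
  ]
}}

```text
time_s: 49.6
tool_pos: [0.5759, -0.3675, 0.0154]
tool_rot: [180.0, -0.0, 0.0]
force: [-0.1, -0.0, 0.3]
grip_width: 0.0373
```

```bash
python3 go.py .5769 -.3678 .0148 0
```

```text
[ 0.5762 -0.3676  0.0159] [180.  -0.   0.] q7 -37.0 w 0.0374
dx 0.0007 dy 0.0002 dz 0.0011 turn 0.001
```

Emit:
{"name": "servo_tool", "arguments": {
  "targets": [
    [20,0,0,0.001,0],
    [52,0,0,0.001,0],
    [52,0,0,0.001,0],
    [52,0,0,0.001,0],
    [52,0,0,-0.05,0]
  ]
}}

```text
time_s: 50.38
tool_pos: [0.5736, -0.3649, 0.0617]
tool_rot: [-179.8, 0.4, 0.1]
force: [0.7, 0.6, 0.9]
grip_width: 0.0452
```

Emit:
{"name": "servo_tool", "arguments": {
  "targets": [
    [52,0,0,-0.06,0],
    [52,0.005,-0.05,-0.08,0.1],
    [52,0.01,-0.1,-0.08,0.2],
    [52,0.016,-0.15,-0.08,0.3],
    [52,0.022,-0.2,-0.08,0.4]
  ]
}}

```text
time_s: 51.0
tool_pos: [0.5978, -0.1657, 0.1456]
tool_rot: [-180.0, -0.0, -23.1]
force: [1.3, -0.9, -0.3]
grip_width: 0.0447
```

```bash
python3 look.py o | grep -v '0\.62.*-0.63';python3 go.py .6246 .0705 .13 -30
```

```text
51.0 [ 0.5978 -0.1657  0.1456] [-1.7996e+02 -3.0000e-02 -2.3070e+01] [-35.  29.  63.  95. -26.  73. -80.]
top
[305.6 165.1] 251 [0.6449 0.0181 0.0646] 0.0662 [0.037 0.034] [0.6446 0.018  0.0662]
[282.4 173.4] 248 [0.6248 0.0705 0.0646] 0.0659 [0.035 0.037] [0.6245 0.07   0.0659]
[469.  200.4] 195 [ 0.5771 -0.3655  0.0296] 0.0313 [0.033 0.036] [ 0.5768 -0.3646  0.0313]
[473.  228.3] 198 [ 0.5119 -0.3752  0.0298] 0.0316 [0.033 0.037] [ 0.512  -0.3739  0.0316]
scene
[201.3 172.8] 132 [ 0.5177 -0.3739  0.0284] 0.0296 [0.041 0.037] [ 0.525  -0.3677  0.0296]
[190.5 186.8] 143 [ 0.583  -0.3644  0.0286] 0.0298 [0.036 0.037] [ 0.59   -0.3573  0.0298]
[310.7 230.3] 227 [0.6505 0.0193 0.0638] 0.0647 [0.037 0.037] [0.6573 0.0226 0.0647]
[335.9 230.9] 234 [0.6299 0.072  0.0634] 0.0644 [0.04  0.036] [0.637  0.0747 0.0644]
[ 0.5976 -0.1677  0.1455] [180.   -0.  -22.8] q7 -79.0 w 0.0456
dx -0.0675 dy -0.2300 dz 0.0155 turn 0.125
```

Emit:
{"name": "servo_tool", "arguments": {
  "targets": [
    [52,-0.016,-0.055,0,0.04],
    [52,-0.032,-0.11,0,0.08],
    [52,-0.048,-0.165,0,0.125],
    [52,-0.0675,-0.23,0.0,0.125],
    [52,-0.0675,-0.23,0.02,0.125]
  ]
}}

```text
time_s: 51.88
tool_pos: [0.6268, 0.076, 0.1259]
tool_rot: [-179.8, -0.1, -29.6]
force: [0.4, -0.4, -0.2]
grip_width: 0.0453
```

Emit:
{"name": "servo_tool", "arguments": {
  "targets": [
    [52,0,0,0,0],
    [52,0,0,0,0]
  ]
}}

```text
time_s: 52.12
tool_pos: [0.625, 0.0671, 0.126]
tool_rot: [180.0, -0.1, -30.3]
force: [0.1, -0.4, 0.4]
grip_width: 0.0452
```

```bash
python3 go.py .6246 .0705 .0495 -30
```

```text
[0.6253 0.0685 0.1262] [-1.80e+02 -1.00e-01 -3.02e+01] q7 -107.0 w 0.0455
dx -0.0016 dy -0.0014 dz 0.0767 turn -0.004
```

Emit:
{"name": "servo_tool", "arguments": {
  "targets": [
    [52,-0.0015,-0.0014,0.02,0],
    [52,-0.0015,-0.0014,0.05,0],
    [52,-0.0015,-0.0014,0.076,0],
    [52,-0.0015,-0.0014,0.076,0],
    [20,-0.0015,-0.0014,0.076,0]
  ]
}}

```text
time_s: 52.9
tool_pos: [0.6238, 0.0726, 0.0487]
tool_rot: [180.0, 0.0, -30.0]
force: [0.4, 0.3, 0.0]
grip_width: 0.0408
```

Emit:
{"name": "servo_tool", "arguments": {
  "targets": [
    [20,0,0,0,0],
    [20,0,0,0,0],
    [20,0,0,0,0],
    [20,0,0,-0.04,0],
    [20,0,0,-0.09,0]
  ]
}}

```text
time_s: 53.52
tool_pos: [0.6233, 0.0729, 0.1394]
tool_rot: [179.9, 0.1, -30.0]
force: [0.2, -0.2, 0.7]
grip_width: 0.0371
```

```bash
python3 go.py .5021 -.3118 .13 0
```

```text
[0.6263 0.0726 0.1423] [-179.8   -0.2  -30. ] q7 -108.0 w 0.0377
dx 0.0849 dy 0.3949 dz 0.0123 turn -0.524
```

Emit:
{"name": "servo_tool", "arguments": {
  "targets": [
    [20,0.011,0.05,0,-0.1],
    [20,0.022,0.1,0,-0.2],
    [20,0.033,0.15,0,-0.3],
    [20,0.044,0.2,0,-0.4],
    [20,0.055,0.25,0,-0.524]
  ]
}}

```text
time_s: 54.3
tool_pos: [0.5455, -0.1721, 0.1383]
tool_rot: [-180.0, 0.1, 0.2]
force: [0.6, 0.2, -1.0]
grip_width: 0.0371
```

Emit:
{"name": "servo_tool", "arguments": {
  "targets": [
    [20,0,0,0,0],
    [20,0,0,0,0]
  ]
}}

```text
time_s: 54.55
tool_pos: [0.5464, -0.1704, 0.1385]
tool_rot: [-179.9, 0.1, -0.1]
force: [0.5, 0.7, -1.2]
grip_width: 0.0374
```

```bash
python3 go.py .5021 -.3100 .0148 0
```

```text
[ 0.5472 -0.1693  0.1388] [-1.8e+02  0.0e+00  1.0e-01] q7 -59.0 w 0.0373
dx -0.0455 dy 0.1406 dz 0.1240 turn 0.002
```

Emit:
{"name": "servo_tool", "arguments": {
  "targets": [
    [20,-0.016,0.05,0,0],
    [20,-0.032,0.1,0,0],
    [20,-0.0455,0.1405,0,0],
    [20,-0.0455,0.1405,0.04,0],
    [20,-0.0455,0.1405,0.08,0]
  ]
}}

```text
time_s: 55.32
tool_pos: [0.5023, -0.3112, 0.0584]
tool_rot: [180.0, -0.1, 0.0]
force: [-0.4, -0.2, -1.6]
grip_width: 0.0373
```

Emit:
{"name": "servo_tool", "arguments": {
  "targets": [
    [20,0,0,0,0],
    [20,0,0,0,0],
    [20,0,0,0,0]
  ]
}}

```text
time_s: 55.7
tool_pos: [0.5027, -0.3121, 0.0612]
tool_rot: [179.9, -0.2, 0.0]
force: [-0.2, 0.9, -0.3]
grip_width: 0.0372
```

```bash
python3 go.py .5021 -.3100 .0148 0
```

```text
[ 0.5021 -0.3118  0.0605] [ 1.8e+02 -1.0e-01  0.0e+00] q7 -39.0 w 0.0374
dx 0.0000 dy -0.0018 dz 0.0457 turn 0.000
```

Emit:
{"name": "servo_tool", "arguments": {
  "targets": [
    [20,0,-0.0015,0.02,0],
    [20,0,-0.0015,0.036,0],
    [20,0,-0.0015,0.042,0],
    [20,0,-0.0015,0.045,0],
    [20,0,-0.0015,0.045,0]
  ]
}}

```text
time_s: 56.48
tool_pos: [0.5013, -0.3106, 0.0144]
tool_rot: [180.0, -0.0, -0.0]
force: [0.5, 0.1, -0.7]
grip_width: 0.0371
```

```bash
python3 go.py .5021 -.3100 .0148 0
```

```text
[ 0.5015 -0.3104  0.0145] [180.  -0.  -0.] q7 -37.0 w 0.0371
dx 0.0006 dy -0.0004 dz -0.0003 turn -0.000
```

Emit:
{"name": "servo_tool", "arguments": {
  "targets": [
    [52,0,0,0,0],
    [52,0,0,0,0],
    [52,0,0,0,0],
    [52,0,0,-0.06,0],
    [52,0,0,-0.12,0]
  ]
}}

```text
time_s: 57.25
tool_pos: [0.5007, -0.3099, 0.1353]
tool_rot: [-180.0, 0.1, -0.0]
force: [1.7, 0.7, 0.6]
grip_width: 0.0449
```

Emit:
{"name": "servo_tool", "arguments": {
  "targets": [
    [52,0.022,-0.05,-0.01,0],
    [52,0.044,-0.1,-0.01,0],
    [52,0.066,-0.15,-0.01,0],
    [52,0.088,-0.2,-0.01,0],
    [52,0.11,-0.25,-0.01,0]
  ]
}}

```text
time_s: 57.88
tool_pos: [0.6119, -0.0584, 0.1446]
tool_rot: [-180.0, -0.0, -0.0]
force: [0.9, 0.2, -0.6]
grip_width: 0.0454
```

```bash
python3 look.py p | grep -v '0\.62.*-0.63';python3 go.py .645 .018 .12 0
```

```text
57.875 [ 0.6119 -0.0584  0.1446] [-1.7998e+02 -4.0000e-02 -0.0000e+00] [-43.  26.  59.  96. -23.  72. -69.]
top
[610.8 178.8] 31 [ 0.6196 -0.6358  0.1756] 0.1735 [0.005 0.004] [ 0.6164 -0.6276  0.1735]
[469.  200.4] 195 [ 0.5769 -0.3658  0.0298] 0.0313 [0.033 0.037] [ 0.5768 -0.3646  0.0313]
[473.  228.3] 198 [ 0.5121 -0.3753  0.0298] 0.0316 [0.033 0.037] [ 0.512  -0.3739  0.0316]
[444.7 231.3] 192 [ 0.5036 -0.3088  0.0295] 0.0313 [0.033 0.037] [ 0.5037 -0.3076  0.0313]
scene
[201.4 172.8] 130 [ 0.517  -0.3738  0.0288] 0.0301 [0.036 0.039] [ 0.5253 -0.3672  0.0301]
[223.3 176.6] 135 [ 0.5094 -0.3076  0.0283] 0.0293 [0.038 0.035] [ 0.5165 -0.3018  0.0293]
[190.5 186.7] 142 [ 0.583  -0.3639  0.0281] 0.0295 [0.037 0.039] [ 0.5895 -0.3578  0.0295]
[310.7 230.4] 226 [0.6508 0.0193 0.0636] 0.0646 [0.039 0.038] [0.6573 0.0226 0.0646]
[ 0.6111 -0.0607  0.1443] [179.9   0.    0. ] q7 -69.0 w 0.0452
dx 0.0339 dy -0.0787 dz 0.0243 turn 0.000
```

Emit:
{"name": "servo_tool", "arguments": {
  "targets": [
    [52,0.017,-0.04,0,0],
    [52,0.034,-0.0785,0,0],
    [52,0.034,-0.0785,0.02,0],
    [52,0.034,-0.0785,0.02,0],
    [52,0.034,-0.0785,0.02,0]
  ]
}}

```text
time_s: 58.75
tool_pos: [0.6449, 0.0154, 0.1248]
tool_rot: [180.0, -0.0, -0.2]
force: [-1.1, -0.6, 0.4]
grip_width: 0.0451
```

```bash
python3 go.py .645 .018 .0495 0
```

```text
[0.6454 0.0168 0.1252] [-1.8e+02 -1.0e-01 -1.0e-01] q7 -75.0 w 0.045
dx -0.0004 dy -0.0012 dz 0.0757 turn -0.002
```

Emit:
{"name": "servo_tool", "arguments": {
  "targets": [
    [52,0,-0.001,0.02,0],
    [52,0,-0.001,0.05,0],
    [52,0,-0.001,0.075,0],
    [52,0,-0.001,0.075,0],
    [20,0,-0.001,0.075,0]
  ]
}}

```text
time_s: 59.52
tool_pos: [0.6449, 0.0192, 0.0488]
tool_rot: [180.0, 0.1, -0.0]
force: [0.2, 0.0, -0.3]
grip_width: 0.0412
```

Emit:
{"name": "servo_tool", "arguments": {
  "targets": [
    [20,0,0,0,0],
    [20,0,0,0,0],
    [20,0,0,0,0],
    [20,0,0,-0.04,0],
    [20,0,0,-0.09,0]
  ]
}}

```text
time_s: 60.15
tool_pos: [0.6443, 0.0195, 0.1393]
tool_rot: [180.0, 0.1, -0.0]
force: [0.8, 1.2, 0.6]
grip_width: 0.0369
```

```bash
python3 go.py .5675 -.3000 .13 0
```

```text
[0.6474 0.0189 0.1426] [-179.9   -0.3   -0. ] q7 -75.0 w 0.0375
dx -0.0797 dy 0.3189 dz 0.0126 turn -0.000
```

Emit:
{"name": "servo_tool", "arguments": {
  "targets": [
    [20,-0.013,0.052,0,0],
    [20,-0.026,0.104,0,0],
    [20,-0.039,0.156,0,0],
    [20,-0.052,0.208,0,0],
    [20,-0.065,0.26,0,0]
  ]
}}

```text
time_s: 60.92
tool_pos: [0.5792, -0.2416, 0.1381]
tool_rot: [-179.9, 0.1, 0.0]
force: [1.4, 1.0, -0.7]
grip_width: 0.0375
```

Emit:
{"name": "servo_tool", "arguments": {
  "targets": [
    [20,-0.014,0.059,0,0],
    [20,-0.014,0.059,0.04,0],
    [20,-0.014,0.059,0.08,0],
    [20,-0.014,0.059,0.08,0],
    [20,-0.014,0.059,0.08,0]
  ]
}}

```text
time_s: 61.55
tool_pos: [0.5666, -0.3, 0.0601]
tool_rot: [180.0, -0.0, -0.0]
force: [0.0, 0.5, 0.7]
grip_width: 0.0373
```

```bash
python3 go.py .5675 -.3000 .0148 0
```

```text
[ 0.5674 -0.3001  0.0612] [179.9  -0.2   0. ] q7 -42.0 w 0.0373
dx 0.0001 dy -0.0001 dz 0.0464 turn 0.000
```

Emit:
{"name": "servo_tool", "arguments": {
  "targets": [
    [20,0,0,0.02,0],
    [20,0,0,0.036,0],
    [20,0,0,0.042,0],
    [20,0,0,0.045,0],
    [20,0,0,0.045,0]
  ]
}}

```text
time_s: 62.32
tool_pos: [0.5664, -0.3, 0.0145]
tool_rot: [180.0, -0.0, -0.0]
force: [0.2, 0.3, -0.1]
grip_width: 0.0372
```

```bash
python3 go.py .5675 -.3000 .0148 0
```

```text
[ 0.5665 -0.2999  0.0146] [180.  -0.  -0.] q7 -41.0 w 0.0372
dx 0.0010 dy 0.0001 dz -0.0002 turn -0.000
```

Release, rise and back off to a clear spot.

Emit:
{"name": "servo_tool", "arguments": {
  "targets": [
    [52,0,0,0,0],
    [52,0,0,0,0],
    [52,0,0,0,0],
    [52,0,0,-0.06,0],
    [52,0,0,-0.12,0]
  ]
}}

```text
time_s: 63.1
tool_pos: [0.5658, -0.2994, 0.1352]
tool_rot: [-180.0, 0.1, -0.0]
force: [1.5, 0.5, 0.6]
grip_width: 0.0454
```

Emit:
{"name": "servo_tool", "arguments": {
  "targets": [
    [52,0,-0.05,-0.1,0],
    [52,0,-0.1,-0.1,0],
    [52,0,-0.15,-0.1,0],
    [52,0,-0.2,-0.1,0],
    [52,0,-0.25,-0.1,0]
  ]
}}

```text
time_s: 63.72
tool_pos: [0.5663, -0.0472, 0.2347]
tool_rot: [-179.9, -0.1, 0.1]
force: [0.8, -0.0, -0.2]
grip_width: 0.0452
```

Emit:
{"name": "servo_tool", "arguments": {
  "targets": [
    [52,0,-0.05,0,0],
    [52,0,-0.05,0,0],
    [52,0,-0.05,0,0],
    [52,0,-0.05,0,0],
    [52,0,-0.05,0,0]
  ]
}}

```text
time_s: 64.35
tool_pos: [0.5663, -0.0013, 0.2344]
tool_rot: [180.0, -0.0, -0.2]
force: [-0.1, -0.2, 0.8]
grip_width: 0.0451
```

```bash
python3 look.py q | grep -v '0\.62.*-0.63'; python3 - <<'E'
from h import *
for n in("top","scene"):
    c=imaging.read_camera(n);P=cloud(c);X,Y,Z=P[...,0],P[...,1],P[...,2]
    m=(Z>.066)&(Z<.085)&(abs(X-.61)<.05)&(abs(Y+.088)<.04); print("bar",rect(P,m) if m.any() else None)
    m=(Z>.050)&(Z<.07)&(abs(X-.495)<.04)&(abs(Y-.32)<.05); print("tab",P[m].mean(0))
    for x,y in((.577,-.3655),(.512,-.375),(.5036,-.309),(.5675,-.2985)):
        m=(np.hypot(X-x,Y-y)<.013)&(Z>.02)&(Z<.05); A=np.c_[P[m][:,:2],np.ones(m.sum())]; k=np.linalg.lstsq(A,P[m][:,2],rcond=None)[0]; print('tilt',np.hypot(*k[:2]).round(3))
    cv2.imwrite(f'pics/q_{n}.png',c['frame'])
s=monitor.get_obs();print(s['tool_pos'],s['joint_velocities'].round(2))
E
```

```text
64.35 [ 0.5663 -0.0013  0.2344] [ 1.8e+02 -1.0e-02 -1.6e-01] [-57.  13.  63.  96. -12.  78. -82.]
top
[468.8 200.5] 192 [ 0.5772 -0.3655  0.0294] 0.0311 [0.033 0.036] [ 0.5768 -0.3643  0.0311]
[440.5 204. ] 196 [ 0.567  -0.2982  0.0298] 0.0314 [0.033 0.036] [ 0.5669 -0.2974  0.0314]
[473.  228.3] 197 [ 0.5119 -0.3755  0.0296] 0.0312 [0.033 0.037] [ 0.512  -0.374   0.0312]
[444.8 231.3] 195 [ 0.5035 -0.3088  0.0298] 0.0317 [0.033 0.037] [ 0.5036 -0.3077  0.0317]
scene
[201.4 172.8] 130 [ 0.5174 -0.3736  0.0283] 0.0297 [0.038 0.039] [ 0.525  -0.3675  0.0297]
[223.4 176.5] 131 [ 0.509  -0.3075  0.0285] 0.0297 [0.038 0.033] [ 0.5165 -0.3014  0.0297]
[190.4 186.5] 129 [ 0.5825 -0.3647  0.0284] 0.0295 [0.036 0.038] [ 0.5888 -0.3585  0.0295]
[213.5 190.3] 138 [ 0.5723 -0.2975  0.0284] 0.0296 [0.039 0.034] [ 0.5791 -0.2918  0.0296]
bar ((0.6080026030540466, -0.08116129040718079), (0.002570779761299491, 0.011477602645754814), 89.18861389160156)
tab [0.50185517 0.31858395 0.05748698]
tilt 0.072
tilt 0.052
tilt 0.088
tilt 0.08
bar ((0.612639307975769, -0.08660373091697693), (0.015131507068872452, 0.047771476209163666), 7.017003059387207)
tab [0.50679356 0.31945964 0.05605659]
tilt 0.062
tilt 0.04
tilt 0.048
tilt 0.004
[ 5.66302986e-01 -2.56326567e-04  2.34337892e-01] [-0.23 -0.05 -0.06  0.06 -0.06 -0.08  0.03]
```

View pics/q_scene.png

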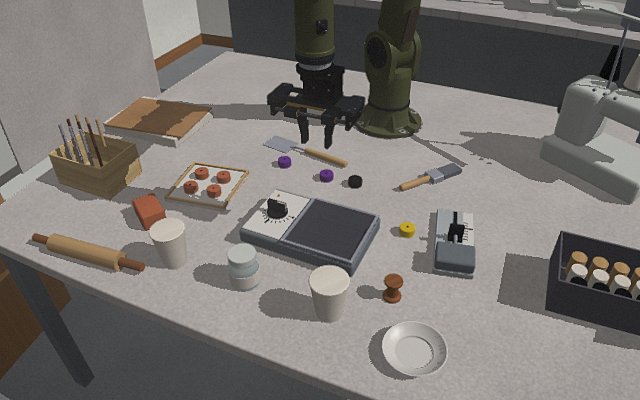

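View pics/q_top.png

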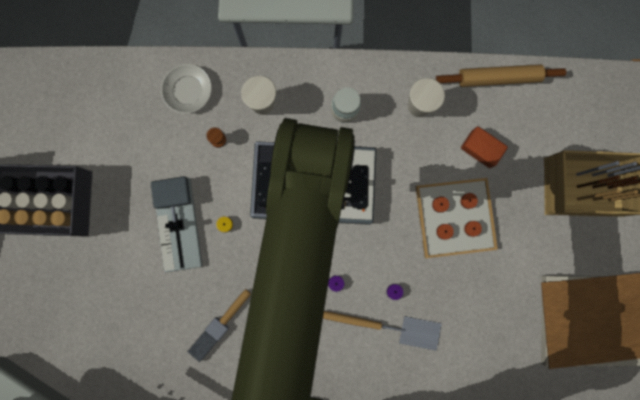

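All four blanks lie in the tray, at (441,204), (469,200), (445,231) and (473,228) in the top view. The spool at (216,137) and the look-alikes haven't moved. The scene camera's dial-bar angle reads 7° this time against 0.6° before, so I'll move the arm aside and check the dial from above.

Emit:
{"name": "servo_tool", "arguments": {
  "targets": [
    [52,-0.01,-0.05,0,0],
    [52,-0.02,-0.1,0,0],
    [52,-0.03,-0.15,0,0],
    [52,-0.04,-0.2,0,0],
    [52,-0.04,-0.2,0,0]
  ]
}}

```text
time_s: 65.18
tool_pos: [0.5246, 0.2062, 0.2338]
tool_rot: [-180.0, 0.1, 0.5]
force: [0.3, 0.2, 0.2]
grip_width: 0.0453
```

Emit:
{"name": "servo_tool", "arguments": {
  "targets": [
    [52,0,0,0,0],
    [52,0,0,0,0],
    [52,0,0,0,0],
    [52,0,0,0,0],
    [52,0,0,0,0]
  ]
}}

```text
time_s: 65.8
tool_pos: [0.5264, 0.2, 0.2344]
tool_rot: [-180.0, -0.0, -0.0]
force: [0.4, 0.0, -0.2]
grip_width: 0.0455
```

```bash
python3 - <<'E'
from h import *
for n in("top","scene"):
    c=imaging.read_camera(n);P=cloud(c);X,Y,Z=P[...,0],P[...,1],P[...,2]
    m=(Z>.066)&(Z<.085)&(abs(X-.61)<.05)&(abs(Y+.088)<.04); print("bar",rect(P,m) if m.any() else None)
    for b in blanks(c,P):
        if b[2][0]<.69 and b[2][1]>-.5:print(*b[:4])
    if n=='top': cv2.imwrite('pics/r.png',cv2.resize(c['frame'][130:230,320:400],None,fx=6,fy=6,interpolation=cv2.INTER_CUBIC))
E
```

```text
bar ((0.6075149178504944, -0.08707025647163391), (0.04526013508439064, 0.012500081211328506), 86.50886535644531)
[468.7 200.4] 187 [ 0.5769 -0.3653  0.0296] 0.0312
[440.5 204.1] 192 [ 0.5667 -0.298   0.0297] 0.0313
[473.  228.3] 197 [ 0.512  -0.3753  0.0292] 0.0309
[444.7 231.3] 189 [ 0.5036 -0.3083  0.0296] 0.0313
bar ((0.6118893027305603, -0.08665385097265244), (0.014386693015694618, 0.04679151624441147), 2.216542959213257)
[201.3 172.8] 132 [ 0.5176 -0.3738  0.0284] 0.0296
[223.3 176.6] 133 [ 0.5091 -0.3074  0.0281] 0.0291
[190.4 186.7] 138 [ 0.583  -0.3641  0.0283] 0.0294
[213.5 190.3] 136 [ 0.5721 -0.298   0.0279] 0.0292
```

View pics/r.png

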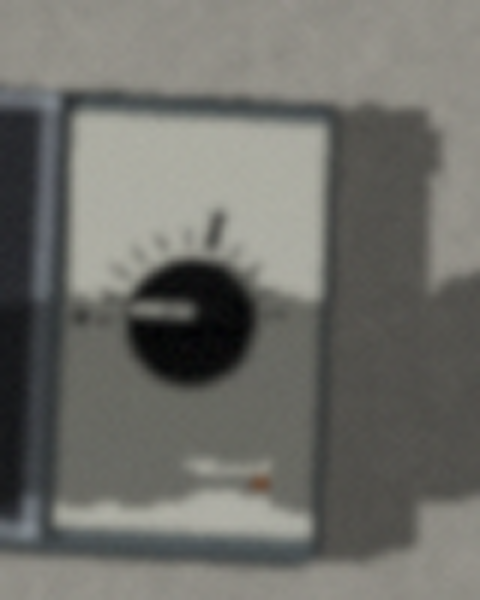

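```bash
python3 - <<'E'
from h import *
for i in range(4):
    c=imaging.read_camera("top");P=cloud(c);X,Y,Z=P[...,0],P[...,1],P[...,2]
    m=(Z>.066)&(Z<.085)&(abs(X-.61)<.05)&(abs(Y+.088)<.04); q=P[m][:,:2]; v=np.linalg.eigh(np.cov(q.T))[1][:,1]
    w=(Z>.038)&(Z<.056)&(abs(X-.61)<.13)&(abs(Y)<.18); w=cv2.morphologyEx(w.astype(np.uint8),cv2.MORPH_OPEN,np.ones((3,3)))>0
    print(np.degrees(np.arctan(v[1]/v[0])), rect(P,w)[2])
E
```

```text
87.74246306907223 88.35494995117188
87.65826241507584 88.6109390258789
87.80534067646954 88.82184600830078
87.9997181628317 88.74979400634766
```

The dial is about 0.015 rad from 0. Handing in.

```bash
python3 -c "
from cell import ticket
print(ticket.sign_off())"
```

```text
the job is handed in; nothing more can be done
None
```

I carried out the whole sequence in order and handed the job in at about 66 s; the sign-off gives no verdict.

- **Plate and dial:** All four blanks were laid flat on the plate. The dial was then turned to 6 and let go, and its white line met the bold mark.
- **Timer:** I pulled the slide out about 39.7 mm and held it for just over 3 s, longer than the two seconds asked. Part-way through, one blank was knocked about 25 mm. It stayed flat and in bounds on the plate, so I kept holding for at least one undisturbed second. The slide then ran back home.
- **Return and tray:** The dial was turned back to 0 and let go, and only then were the four blanks moved into the tray.

**Last checks:**
- **Blanks:** All four are in the tray within about 35 mm of its centre in x and y, with their tops about 30 mm above the table. My tilt fits read 0.004–0.09 rad. I took these as depth noise, since they are under the 0.12 limit and the top heights match.
- **Dial:** It is about 0.015 rad from 0, averaged over four top-camera readings. One earlier scene-camera reading was about 7° off; clearer views did not repeat it.
- **Timer and surroundings:** The slide is home. The spool and the look-alikes looked unmoved in the pictures, and the arm is clear of everything.

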